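Unlock the medicine box on the kitchen counter

TASK

Take the orange-handled key out of the wooden key stand, feel for the keyway in the brass lock on top of the white medicine box and push the key in fully home without forcing it, then turn it clockwise until the hidden bolt lets go and the blue drawer springs out. Leave the key standing in the lock and let go; leave the blue key in the stand and everything else on the counter where it is.

Things in the scene. Friction and masses are not known exactly. Their poses are not given: they have to be found in the camera images.
- key: The right key, orange handle, upright in the stand. Origin: centre of the shaft's lower tip; z up the shaft. Handle: flat plate 30 mm along x, 12 mm thick along y, from z=38 to 82 mm; grip it across the thickness (y). A white mark at the handle's top corner is on its +x side. 60 g, give or take.
- key_tip (a point): Centre of the lower tip of the orange key's shaft (the key's origin). Shaft diameter 10 mm, flat square-edged tip, 34 mm long.
- key_bit (a point): Outer end of the orange key's flat bit, 14 mm from the axis along the key's +x, 5 mm above the tip. The bit is 4 mm thick (key's y), from z=1 to 9 mm, square edges.
- key_collar (a point): Centre of the underside of the orange key's dark steel collar, 34 mm above the tip. Collar 22 mm in diameter, 4 mm thick; it rests on the stand's top, and on the lock's face when the key is fully home.
- key_grip (a point): Middle of the orange handle, 62 mm above the tip: the place to grip, from above.
- spare: The wrong key, blue handle, same size and axes, but its bit is 7.5 mm thick and does not fit the lock. It stands in the other hole of the stand, 80 mm from the orange key; which key is in which hole varies. Leave it alone.
- stand: Fixed wooden key stand, 56 mm (x) by 150 mm (y) by 46 mm high, origin: centre of its underside. Two slots at y=-40 and +40 mm, where a key stands with its +x along the stand's -y. Lift a key straight up at least 36 mm to clear it.
- medbox: Fixed white steel medicine box with a red cross on top, 200 mm (x) by 220 mm (y) by 120 mm high, origin: centre of its underside. The blue drawer in front, on the box's -x side, needs 45 mm free. On top sits a square brass lock, 56 mm (x) by 64 mm (y), its flat face at z=128 mm.
- lock_mount (a point): Right-hand end of the slotted lock mount, level with the brass face (box frame x=-30, y=-16, z=128 mm), axes as the box. The lock is screwed down somewhere along the mount: the centre of its keyway lies 4 to 28 mm from this point along the box's +y, exactly in line. How far is not measured: feel for it with a light push.
- keyway (a point): Point 10 mm from lock_mount along the box's +x: in line with the middle of the bit's slot. Keyway: square opening 12.6 mm wide for the shaft, at its centre, with a slot 6.4 mm wide for the bit from it to 15.5 mm from the centre along the box's +x (away from the drawer). The key enters upright with its +x along the box's +x.
- chamber (a point): Point 34 mm below lock_mount: the height of the tip when fully home. The brass is 22 mm thick with a free chamber below: the key turns only within 3 mm of fully home. Over 80 N between key and box, even for a moment, counts as forcing: touch down slowly (5 mm/s).
- turn_axis (a point): Point 28 mm above lock_mount: handle height when home. The key turns clockwise seen from above: about 0.2 rad free, then against the bolt's cam (about 0.06 N m and friction); the drawer is let go at about 1.1 rad in all, hard stop at about 1.35. Hardly any turn the other way. A turned key cannot be pulled out.
- drawer (a joint): How far the blue drawer stands out, m: 0 shut (held by the hidden bolt), 0.045 fully out. A spring pushes it out towards the box's -x by itself once the bolt is clear.
- mug: Blue mug, 80 mm across, 90 high; a bystander, leave alone. Origin at the centre of its underside.
- jar: Amber jar, 70 mm across, 110 high; a bystander, leave alone. Origin at the centre of its underside.
- tin: Tin with a green label, 74 mm across, 100 high; a bystander, leave alone. Origin at the centre of its underside.
- spatula: Spatula lying on the counter, handle to its own -x; a bystander, leave alone.
- salt: White salt shaker, 44 mm across, 80 high; a bystander, leave alone. Origin at the centre of its underside.

How it is judged:
By the outcome, as a careful person would: the job done as asked, in the order asked, and still so for the second after the job is handed in, with the robot touching nothing.
It also fails if it takes over 64 s, if anything falls off the work surface, if the arm or the gripper's body presses on something with over 40 N, if the wrist force passes 120 N, or if a joint passes its speed limit or range.

ROBOT

A 7-joint arm with a two-finger parallel gripper is mounted at the origin on the work surface. World frame = base frame: x ahead of the robot, y to its left, z up, the work surface at z = 0. Lengths are in m, angles in rad, forces in N, time in s.
With the tool pointing down it reaches from about 0.425 to 0.95 m from the base axis. Payload 16.7 kg.
Tool frame: the origin (TCP) lies midway between the tips of the shut fingers; the grasp point (between the pads) lies 19 mm behind it (env.tcp_to_grasp is the z of the grasp point in the tool frame, in m); z points along the fingers, y is the direction in which the jaws open and shut (so a half turn about z gives the same grasp; the last joint's range is limited). The gripper opens to 94 mm and grips with 3 to 60 N. Pads are 16 mm wide; open, the fingers measure 119 mm over their backs; the gripper's body (75 mm by 177 mm) begins 78 mm behind the grasp point.
Start: joints at [1.163, 0.426, 0.074, 1.606, -0.034, 1.111, -0.067], TCP at [0.173, -0.652, 0.168] pointing down, gripper open.
Joint ranges: [-2.85, 2.85], [-0.5, 2.14], [-1.23, 1.37], [0.21, 2.46], [-1.02, 4.16], [0.16, 2.05], [-2.73, 2.73]. Speed limits (rad/s): [1.89, 1.89, 2.39, 2.39, 3.01, 3.01, 3.01].

INTERFACE

Orientations are given as a unit quaternion [x, y, z, w].
In Python, from plant import telemetry, cams, workorder, spotter, env gives the robot as it stands.
- The arm moves only by the shell command python3 -m handwheel 'ROWS' [OPENING] [FORCE]. ROWS is JSON, a list that holds one entry, the list of rows, each a list of 6 numbers: the shift along the tool's x, y, z in m, then the turn, a rotation vector about the tool's x, y, z in degrees. A call has 1 to 10 rows; each row shifts and turns the pose as measured when the row begins, along the tool's axes as they then stand; what a row does not reach is not made up. A row lasts 1/10 s, in which the tool goes at most 50 mm and 8.59 degrees, less where a joint would pass 70% of its speed; a pose out of reach is approached as far as the arm can. A call with a gripper value outside its range is refused whole. OPENING is the gripper command: -1 is shut, 1 is fully open, values between are in proportion, set as the call begins (- or left out, the last holds). The fingers move at their own pace and stop on an object; FORCE is the grip in N (left out, the last holds). Time passes only in rows, so rows that do not move let the fingers close. It gives the time, the measured TCP pose, the force and the opening at its end, in the units of the state.
- telemetry.sense(): the state, without advancing time (a new reading comes with each control period).
- cams.grab_frame(name): name is "scene" or "top"; returns the picture (480x640x3 uint8, blue, green, red); there is no depth.
- cams.calibration(name): a dict with "K" (3x3 intrinsics, pixels), "distortion" ([k1, k2, p1, p2, k3] as OpenCV has them; the pictures are not rectified), "R" (3x3) and "t" (3): a world point X has camera coordinates R X + t. Camera axes: x right, y down, z forward; pixel columns grow to the right and rows downward; lengths in m; the calibration is good to about 2 mm. A picture is of the moment at which its call begins. calibration takes no time and is no camera call.
- workorder.sign_off(): hands the job in, once; it reports no verdict.
Trained networks look in the newest picture that a camera, given by its name, has taken for a name from the list of things; names that differ only in an ending like _2 or _b are one class to them, and where a whole thing is asked for, a point or a joint stands for the part that bears it (a point fixed in the world has none). Each returns a list of dicts, best first, with "p" (0 to 1); they miss things now and then, are a little off and sometimes report something else, mostly with a low value. They report only what shows in the picture. A call takes as long as a camera call.
- spotter.look_for(camera, thing): "position" ([column, row] in pixels, amid what is visible of it).
The state is a dict: "clock": time; "q": joint angles; "joint_velocities": joint speeds; "tau": joint torques, N m; "ee_pos": TCP position; "orientation": TCP orientation; "wrist_force": force on the tool from outside, world axes, zero at the start; "ft_torque": the same for the moment, N m; "grip_width": finger opening in m.
Only numpy, scipy, OpenCV 4.12 (cv2) and the standard library are available. Lean on these libraries where they do the work, as an engineer would, in place of code of your own. Each camera call takes 0.05 s, during which the arm holds its last target.

## Working session

There is one attempt and no reset: what is moved stays moved. The work goes in short steps, Python scripts to look and compute and a shell command to move; the robot and the scene stay as the last step left them, time stands still between calls to the robot, and variables do not carry over. Pictures are saved under pics/ and viewed, and the job is handed in when it is done.

```bash
ls; mkdir -p pics
python3 - <<'E'
from plant import telemetry, cams, workorder, spotter, env
import cv2
print(telemetry.sense())
for c in ("scene","top"):
    cv2.imwrite(f"pics/{c}0.png",cams.grab_frame(c))
    k=cams.calibration(c);print(c,k)
print(env.tcp_to_grasp)
E
```

```text
pics
{'clock': 0.0, 'q': array([ 1.16249763,  0.42669891,  0.07383305,  1.60663339, -0.03409326,
        1.11079474, -0.0671063 ]), 'joint_velocities': array([ 4.18706167e-04,  9.61811664e-04, -5.05813451e-04,  1.59759263e-03,
        3.01480304e-04,  3.51435491e-04,  4.52372212e-05]), 'tau': array([-1.21865734e-03, -9.35844254e+01,  3.66573885e+00, -4.54204595e+01,
       -4.90610150e-02,  1.99049333e-02,  7.26609642e-05]), 'ee_pos': array([ 0.17259193, -0.65204521,  0.16768555]), 'orientation': array([ 9.91640638e-01,  1.29028826e-01, -1.27126052e-04, -6.25035206e-04]), 'wrist_force': array([0.05412005, 0.1916306 , 0.24878326]), 'ft_torque': array([-0.02845683, -0.04439754, -0.00505746]), 'grip_width': 0.09419401187687981}
scene {'K': array([[557.35450343,   0.        , 321.8801607 ],
       [  0.        , 557.35450343, 237.77580862],
       [  0.        ,   0.        ,   1.        ]]), 'distortion': array([0.03695765, 0.        , 0.        , 0.        , 0.        ]), 'R': array([[ 0.77548855,  0.63123148,  0.01281909],
       [ 0.48074655, -0.5772078 , -0.66008629],
       [-0.40926797,  0.51805209, -0.7510804 ]]), 't': array([-0.46316843, -0.19271664,  1.47572212])}
top {'K': array([[500.76080148,   0.        , 326.09941575],
       [  0.        , 500.76080148, 248.16579925],
       [  0.        ,   0.        ,   1.        ]]), 'distortion': array([-0.00369759,  0.        ,  0.        ,  0.        ,  0.        ]), 'R': array([[-0.04461238, -0.99900046, -0.00279412],
       [-0.97359495,  0.04410431, -0.22398145],
       [ 0.22388081, -0.007272  , -0.9745894 ]]), 't': array([0.02624861, 0.6231333 , 1.03379703])}
-0.0188
```

View pics/scene0.png

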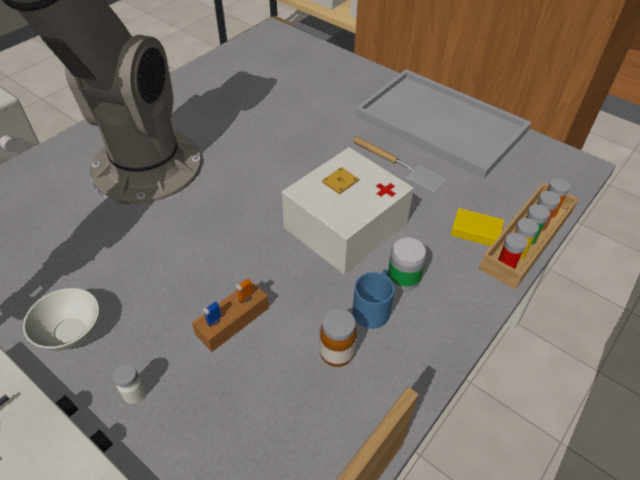

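View pics/top0.png

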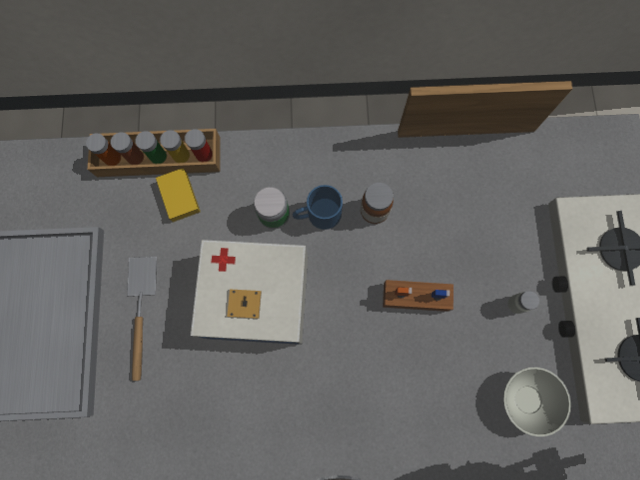

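Run:
```python
import cv2,numpy as np
t=cv2.imread("pics/top0.png");s=cv2.imread("pics/scene0.png")
a=cv2.resize(t[225:355,180:320],None,fx=4,fy=4,interpolation=cv2.INTER_CUBIC);cv2.imwrite("pics/top_box.png",a)
a=cv2.resize(t[265:325,370:470],None,fx=7,fy=7,interpolation=cv2.INTER_CUBIC);cv2.imwrite("pics/top_stand.png",a)
a=cv2.resize(s[145:275,275:420],None,fx=4,fy=4,interpolation=cv2.INTER_CUBIC);cv2.imwrite("pics/sc_box.png",a)
a=cv2.resize(s[265:355,180:280],None,fx=6,fy=6,interpolation=cv2.INTER_CUBIC);cv2.imwrite("pics/sc_stand.png",a)
```

```text
(no output)
```

View pics/top_box.png

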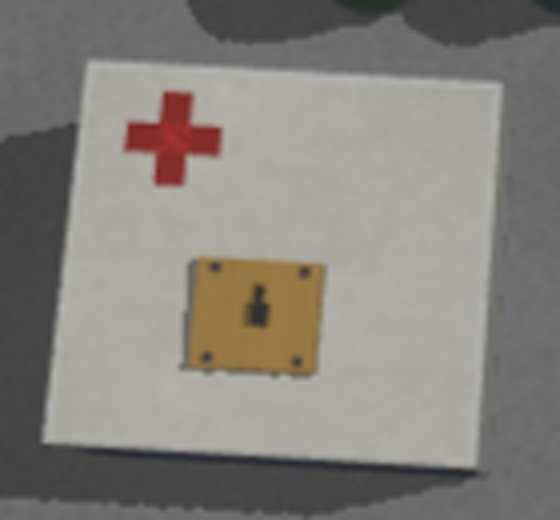

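View pics/top_stand.png

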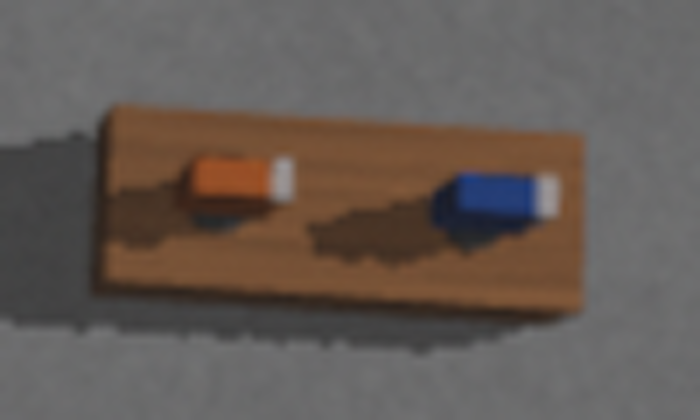

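View pics/sc_box.png

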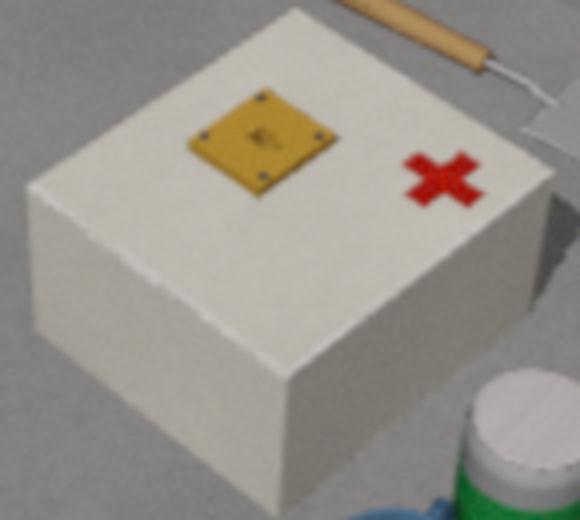

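View pics/sc_stand.png

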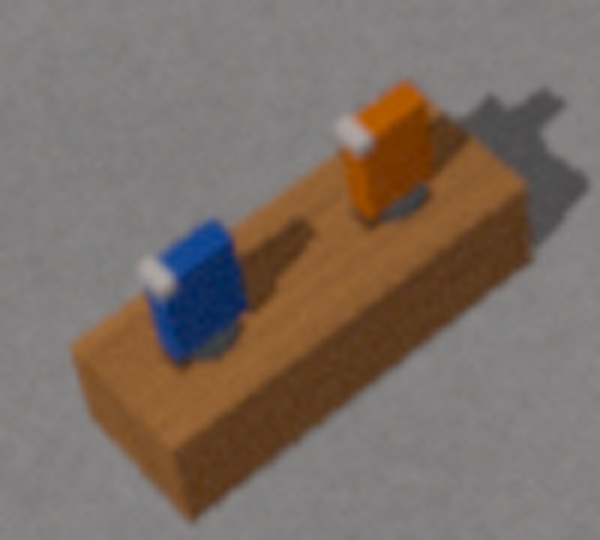

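```bash
cat > h.py <<'E'
import numpy as np,cv2
from scipy.optimize import least_squares
from plant import cams
C={c:cams.calibration(c) for c in("scene","top")}
def proj(c,X):
    k=C[c];r=cv2.Rodrigues(k["R"])[0]
    return cv2.projectPoints(np.array(X,float).reshape(-1,1,3),r,k["t"],k["K"],k["distortion"])[0].reshape(-1,2)
def onplane(c,uv,z):
    k=C[c];n=cv2.undistortPoints(np.array(uv,float).reshape(-1,1,2),k["K"],k["distortion"]).reshape(-1,2)
    d=np.c_[n,np.ones(len(n))]@k["R"];o=-k["R"].T@k["t"]
    s=(z-o[2])/d[:,2];return o+d*s[:,None]
def place(p,L):
    x,y,w=p;L=np.array(L,float);c,s=np.cos(w),np.sin(w)
    return np.c_[x+c*L[:,0]-s*L[:,1],y+s*L[:,0]+c*L[:,1],L[:,2]]
def unc(pts,f,o): return (np.array(pts,float)+.5)/f-.5+np.array(o)
def fit(obs,p0):
    f=lambda p:np.concatenate([(proj(c,place(p,L))-uv).ravel() for c,L,uv in obs])
    r=least_squares(f,p0,loss="soft_l1");return r.x,f(r.x)
E
cat > fit.py <<'E'
from h import *
np.set_printoptions(precision=4,suppress=True)
bt=[(.1,.11,.12),(.1,-.11,.12),(-.1,-.11,.12),(-.1,.11,.12)]
ob=[("top",bt,unc([(88,62),(502,84),(478,469),(43,442)],4,(180,225))),
("scene",[(.1,.11,.12),(.1,-.11,.12),(-.1,-.11,.12),(-.1,.11,.12),(.1,-.11,0),(-.1,-.11,0)],unc([(553,174),(287,377),(28,187),(298,8),(278,515),(37,331)],4,(275,145)))]
st=[(.028,.075,.046),(.028,-.075,.046),(-.028,-.075,.046),(-.028,.075,.046)]
os_=[("top",st,unc([(113,105),(583,135),(583,312),(103,287)],7,(370,265))),
("scene",[(.028,.075,.046),(.028,-.075,.046),(-.028,-.075,.046),(.028,-.075,0),(.028,.075,0)],unc([(527,188),(178,440),(75,345),(193,520),(530,262)],6,(180,265)))]
for nm,o,p0 in(("box",ob,[.6,.1,0]),("stand",os_,[.6,-.2,0])):
    for oo in(o,o[:1],o[1:]):
        x,r=fit(oo,p0);print(nm,x,np.abs(r).round(1) if oo is o else "")
    p=fit(o,p0)[0]
    if nm=="box":
        for n,l in (("m",(-.03,-.016,.128)),("end",(-.03,.012,.128))):
            print(n,place(p,[l]),proj("top",place(p,[l])))
        k=onplane("top",unc([(257,315)],4,(180,225)),.128);print("kw top",k)
        ks=onplane("scene",unc([(262,138)],4,(275,145)),.128);print("kw scene",ks)
        R=np.array([[np.cos(p[2]),-np.sin(p[2])],[np.sin(p[2]),np.cos(p[2])]])
        for K in(k,ks):print("box frame",(K[:,:2]-p[:2])@R)
    else:
        print("key",place(p,[(0,.04,.046)]))
        print("key tops", proj("top",place(p,[(0,.025,.094),(0,.055,.094)])), proj("scene",place(p,[(0,.025,.094),(0,.055,.094)])))
E
python3 fit.py
python3 - <<'E'
from plant import spotter
for c in("top","scene"):
  for t in("key","spare","medbox","key_grip"):
    print(c,t,[(d["p"].__round__(2),list(map(round,d["position"]))) for d in spotter.look_for(c,t)[:2]])
E
```

```text
box [ 0.5344  0.163  -0.0979] [0.9 1.3 0.7 1.5 0.9 1.6 0.4 0.7 0.4 0.8 0.7 0.1 1.3 0.4 1.6 0.1 0.9 1.
 1.4 0.2]
box [ 0.5317  0.1616 -0.1014] 
box [ 0.5365  0.1643 -0.1028] 
m [[0.503 0.15  0.128]] [[254.2677 302.8166]]
end [[0.5057 0.1779 0.128 ]] [[240.587  302.0895]]
kw top [[0.5028 0.1712 0.128 ]]
kw scene [[0.5079 0.1726 0.128 ]]
box frame [[-0.0323  0.0051]]
box frame [[-0.0273  0.0069]]
stand [ 0.5179 -0.2002 -0.1039] [1.3 0.7 0.8 1.1 0.9 1.1 0.7 1.6 1.2 1.2 1.9 1.5 2.1 0.3 1.2 0.3 0.3 0.9]
stand [ 0.5153 -0.202  -0.1046] 
stand [ 0.5204 -0.1987 -0.1114] 
key [[ 0.522  -0.1604  0.046 ]]
key tops [[410.1424 289.5664]
 [395.9671 288.74  ]] [[236.2328 286.7394]
 [247.9738 278.237 ]]
top key [(0.47, [403, 290])]
top spare [(0.73, [438, 292]), (0.23, [252, 291])]
top medbox [(0.91, [253, 295]), (0.35, [440, 294])]
top key_grip [(0.59, [403, 290])]
scene key [(0.54, [242, 289])]
scene spare [(0.53, [210, 313])]
scene medbox [(0.85, [344, 208]), (0.66, [243, 289])]
scene key_grip [(0.67, [243, 288])]
```

```bash
cat > g.py <<'E'
import sys,numpy as np
from scipy.spatial.transform import Rotation as R
from plant import telemetry
# usage: g.py x y z toolY_deg n : suggested rows
def go(x,y,z,yawy,n):
    s=telemetry.sense();p=s["ee_pos"].copy();Q=R.from_quat(s["orientation"])
    a=np.radians(yawy);Y=np.array([np.cos(a),np.sin(a),0]);Z=np.array([0,0,-1.]);X=np.cross(Y,Z)
    T=R.from_matrix(np.c_[X,Y,Z]);rv=(Q.inv()*T).as_rotvec();t=np.array([x,y,z]);d=(t-p)/n
    m=Q.as_matrix();print("clk",s["clock"],"pos",p.round(4),"toolYdeg",np.degrees(np.arctan2(m[1,1],m[0,1])).round(2),"F",s["wrist_force"].round(2),"w",s["grip_width"].round(4))
    print("d",(t-p).round(4),"rot",np.degrees(rv).round(2))
    for i in range(n):
        q=Q*R.from_rotvec(rv*i/n);print(np.r_[q.inv().apply(d),np.degrees(rv)/n].round(4).tolist())
if __name__=="__main__": go(*map(float,sys.argv[1:5]),int(sys.argv[5]))
E
python3 g.py .522 -.160 .16 -5.9 14
```

```text
Traceback (most recent call last):
  File "g.py", line 13, in <module>
    if __name__=="__main__": go(*map(float,sys.argv[1:5]),int(sys.argv[5]))
                             ~~^^^^^^^^^^^^^^^^^^^^^^^^^^^^^^^^^^^^^^^^^^^^
  File "g.py", line 9, in go
    m=Q.as_matrix();print("clk",s["clock"],"pos",p.round(4),"toolYdeg",np.degrees(np.arctan2(m[1,1],m[0,1])).round(2),"F",s["wrist_force"].round(2),"w",s["grip_width"].round(4))
                                                                                                                                                        ^^^^^^^^^^^^^^^^^^^^^
AttributeError: 'float' object has no attribute 'round'
```

```bash
sed -i 's/s\["grip_width"\].round(4)/round(s["grip_width"],4)/' g.py
python3 g.py .522 -.160 .16 -5.9 14
```

```text
clk 0.5 pos [ 0.1727 -0.6525  0.1683] toolYdeg -75.18 F [0.38 0.67 0.24] w 0.0941
d [ 0.3493  0.4925 -0.0083] rot [-1.000e-02 -0.000e+00 -6.928e+01]
[0.0331, -0.0276, 0.0006, -0.0004, -0.0003, -4.9484]
[0.0354, -0.0247, 0.0006, -0.0004, -0.0003, -4.9484]
[0.0374, -0.0215, 0.0006, -0.0004, -0.0003, -4.9484]
[0.0391, -0.0182, 0.0006, -0.0004, -0.0003, -4.9484]
[0.0405, -0.0148, 0.0006, -0.0004, -0.0003, -4.9484]
[0.0416, -0.0112, 0.0006, -0.0004, -0.0003, -4.9484]
[0.0425, -0.0076, 0.0006, -0.0004, -0.0003, -4.9484]
[0.043, -0.0039, 0.0006, -0.0004, -0.0003, -4.9484]
[0.0431, -0.0002, 0.0006, -0.0004, -0.0003, -4.9484]
[0.043, 0.0035, 0.0006, -0.0004, -0.0003, -4.9484]
[0.0425, 0.0072, 0.0006, -0.0004, -0.0003, -4.9484]
[0.0417, 0.0109, 0.0006, -0.0004, -0.0003, -4.9484]
[0.0406, 0.0144, 0.0006, -0.0004, -0.0003, -4.9484]
[0.0392, 0.0179, 0.0006, -0.0004, -0.0003, -4.9484]
```

```bash
python3 -m handwheel '[[[0.033,-0.028,0,0,0,-5],[0.035,-0.025,0,0,0,-5],[0.037,-0.021,0,0,0,-5],[0.039,-0.018,0,0,0,-5],[0.04,-0.015,0,0,0,-5],[0.042,-0.011,0,0,0,-5],[0.042,-0.008,0,0,0,-5],[0.043,-0.004,0,0,0,-5],[0.043,0,0,0,0,-5],[0.043,0.004,0,0,0,-5]]]' 0.3; python3 g.py .522 -.160 .13 -5.9 8
```

```text
clock: 1.5
ee_pos: [0.4195, -0.2899, 0.168]
orientation: [0.838, 0.546, -0.001, 0.002]
wrist_force: [0.7, -0.5, 0.4]
grip_width: 0.0611
clk 1.5 pos [ 0.4195 -0.2899  0.168 ] toolYdeg -23.84 F [ 0.68 -0.47  0.43] w 0.0611
d [ 0.1025  0.1299 -0.038 ] rot [  0.06   0.28 -17.94]
[0.02, 0.0051, 0.0047, 0.007, 0.035, -2.2424]
[0.0198, 0.0059, 0.0047, 0.007, 0.035, -2.2424]
[0.0196, 0.0067, 0.0047, 0.007, 0.035, -2.2424]
[0.0193, 0.0075, 0.0047, 0.007, 0.035, -2.2424]
[0.019, 0.0082, 0.0047, 0.007, 0.035, -2.2424]
[0.0186, 0.0089, 0.0047, 0.007, 0.035, -2.2424]
[0.0183, 0.0097, 0.0047, 0.007, 0.035, -2.2424]
[0.0179, 0.0104, 0.0047, 0.007, 0.035, -2.2424]
```

```bash
python3 -m handwheel '[[[0.02,0.005,0.005,0,0.04,-2.24],[0.02,0.006,0.005,0,0.04,-2.24],[0.02,0.007,0.005,0,0.04,-2.24],[0.019,0.0075,0.005,0,0.04,-2.24],[0.019,0.008,0.005,0,0.04,-2.24],[0.0185,0.009,0.005,0,0.04,-2.24],[0.018,0.0095,0.005,0,0.04,-2.24],[0.018,0.0105,0.003,0,0.04,-2.24],[0,0,0,0,0,0]]]'; python3 g.py .522 -.160 .057 -5.9 6;python3 - <<'E'
from plant import cams
import cv2
for c,(x,y) in (("scene",(180,210)),("top",(330,220))):
    cv2.imwrite(f"pics/{c}1.png",cv2.resize(cams.grab_frame(c)[y:y+140,x:x+160],None,fx=4,fy=4,interpolation=cv2.INTER_CUBIC))
E
```

```text
clock: 2.4
ee_pos: [0.5303, -0.146, 0.1264]
orientation: [0.733, 0.681, 0.001, 0.0]
wrist_force: [0.5, -0.9, -0.1]
grip_width: 0.0615
clk 2.4 pos [ 0.5303 -0.146   0.1264] toolYdeg -4.23 F [ 0.53 -0.95 -0.05] w 0.0615
d [-0.0083 -0.014  -0.0694] rot [ 0.1  -0.1   1.67]
[-0.0025, -0.0012, 0.0116, 0.0165, -0.0166, 0.2776]
[-0.0025, -0.0012, 0.0116, 0.0165, -0.0166, 0.2776]
[-0.0025, -0.0012, 0.0116, 0.0165, -0.0166, 0.2776]
[-0.0025, -0.0012, 0.0116, 0.0165, -0.0166, 0.2776]
[-0.0025, -0.0012, 0.0116, 0.0165, -0.0166, 0.2776]
[-0.0025, -0.0012, 0.0116, 0.0165, -0.0166, 0.2776]
```

View pics/scene1.png

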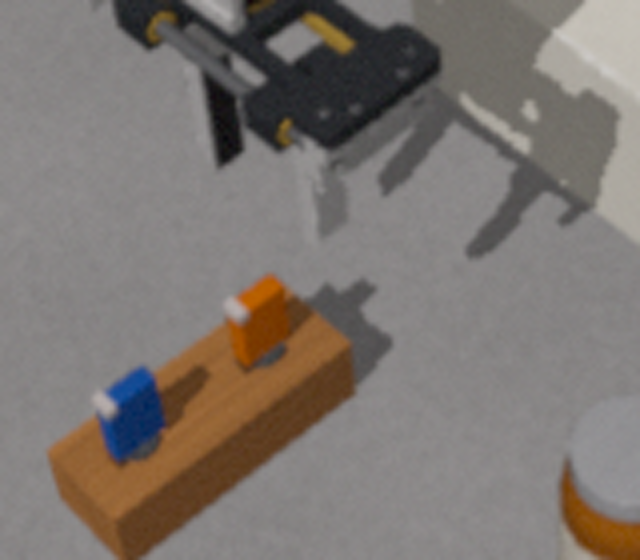

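View pics/top1.png

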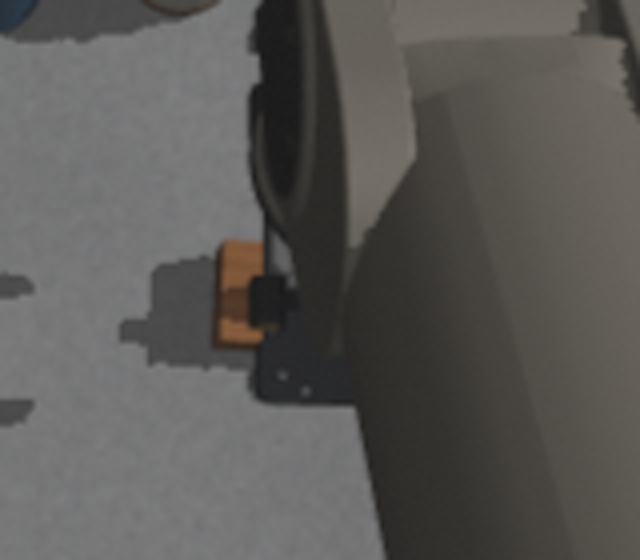

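Run:
```python
from h import *
print(proj("scene",[[.5303,-.146,.1264]]))
# handle top corners from key hypotheses
for x,y in((.522,-.1604),(.5195,-.162),(.5245,-.159)):
  p=(x,y,-.104)
  L=[(.006,-.015,.094),(.006,.015,.094),(-.006,.015,.094),(-.006,-.015,.094),(.006,-.015,.05),(.006,.015,.05)]
  for c,f,o in(("scene",6,(180,265)),("top",7,(370,265))):
    print(x,c,(((proj(c,place(p,L))-o)+.5)*f-.5).round(0).tolist())
```

```text
[[248.85074886 270.10123847]]
0.522 scene [[352.0, 143.0], [422.0, 92.0], [399.0, 72.0], [328.0, 122.0], [364.0, 221.0], [433.0, 170.0]]
0.522 top [[284.0, 155.0], [185.0, 150.0], [184.0, 189.0], [284.0, 195.0], [262.0, 176.0], [167.0, 171.0]]
0.5195 scene [[343.0, 143.0], [413.0, 91.0], [390.0, 71.0], [319.0, 122.0], [356.0, 220.0], [424.0, 169.0]]
0.5195 top [[290.0, 163.0], [191.0, 157.0], [190.0, 197.0], [290.0, 203.0], [268.0, 184.0], [172.0, 178.0]]
0.5245 scene [[360.0, 145.0], [430.0, 93.0], [407.0, 73.0], [337.0, 124.0], [373.0, 222.0], [441.0, 171.0]]
0.5245 top [[279.0, 147.0], [180.0, 142.0], [179.0, 181.0], [278.0, 187.0], [257.0, 168.0], [162.0, 163.0]]
```

```bash
python3 -m handwheel '[[[-0.006,-0.003,0.005,0,0,0.6],[-0.006,-0.003,0.005,0,0,0.6],[-0.003,-0.002,0.005,0,0,0.4],[0,0,0,0,0,0]]]'; python3 g.py .5215 -.161 .06 -5.9 4;python3 - <<'E'
from plant import cams
import cv2
for c,(x,y) in (("scene",(180,210)),):
    cv2.imwrite(f"pics/{c}2.png",cv2.resize(cams.grab_frame(c)[y:y+140,x:x+160],None,fx=5,fy=4,interpolation=cv2.INTER_CUBIC))
E
```

```text
clock: 2.9
ee_pos: [0.5176, -0.1666, 0.1104]
orientation: [0.746, 0.666, 0.0, 0.001]
wrist_force: [0.5, 0.2, -0.8]
grip_width: 0.0612
clk 2.9 pos [ 0.5176 -0.1666  0.1104] toolYdeg -6.47 F [ 0.54  0.19 -0.85] w 0.0612
d [ 0.0039  0.0056 -0.0504] rot [ 0.05  0.04 -0.57]
[0.0015, 0.0008, 0.0126, 0.0134, 0.0109, -0.1422]
[0.0015, 0.0008, 0.0126, 0.0134, 0.0109, -0.1422]
[0.0015, 0.0008, 0.0126, 0.0134, 0.0109, -0.1422]
[0.0015, 0.0008, 0.0126, 0.0134, 0.0109, -0.1422]
```

View pics/scene2.png

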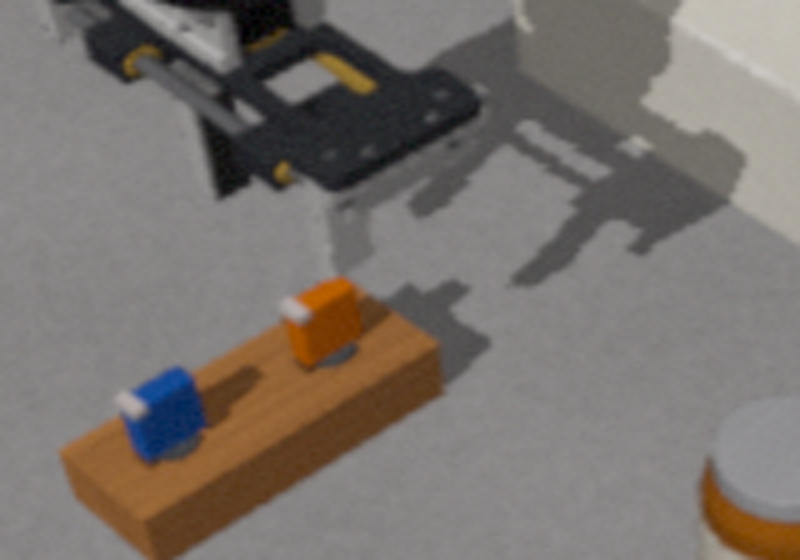

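```bash
python3 -m handwheel '[[[0.003,0.0015,0.006,0,0,-0.3],[0.002,0.001,0.006,0,0,-0.2],[0,0,0.005,0,0,0],[0,0,0,0,0,0]]]'; python3 g.py .5215 -.161 .06 -5.9 4;python3 - <<'E'
from plant import cams
from h import proj
import cv2
print(proj("scene",[[.5176,-.1666,.1104],[.5215,-.161,.09]]))
for c,(x,y) in (("scene",(180,210)),):
    cv2.imwrite(f"pics/{c}3.png",cv2.resize(cams.grab_frame(c)[y:y+140,x:x+160],None,fx=5,fy=4,interpolation=cv2.INTER_CUBIC))
E
```

```text
clock: 3.35
ee_pos: [0.5216, -0.1611, 0.0925]
orientation: [0.742, 0.67, 0.0, 0.001]
wrist_force: [-0.1, 0.6, 0.3]
grip_width: 0.0608
clk 3.35 pos [ 0.5216 -0.1611  0.0925] toolYdeg -5.88 F [-0.06  0.61  0.27] w 0.0608
d [-0.0001  0.0001 -0.0325] rot [0.11 0.04 0.02]
[0.0, -0.0, 0.0081, 0.0281, 0.0096, 0.0039]
[0.0, -0.0, 0.0081, 0.0281, 0.0096, 0.0039]
[0.0, -0.0, 0.0081, 0.0281, 0.0096, 0.0039]
[0.0, -0.0, 0.0081, 0.0281, 0.0096, 0.0039]
[[237.5148654  278.24861705]
 [241.94142227 283.72080059]]
```

View pics/scene3.png

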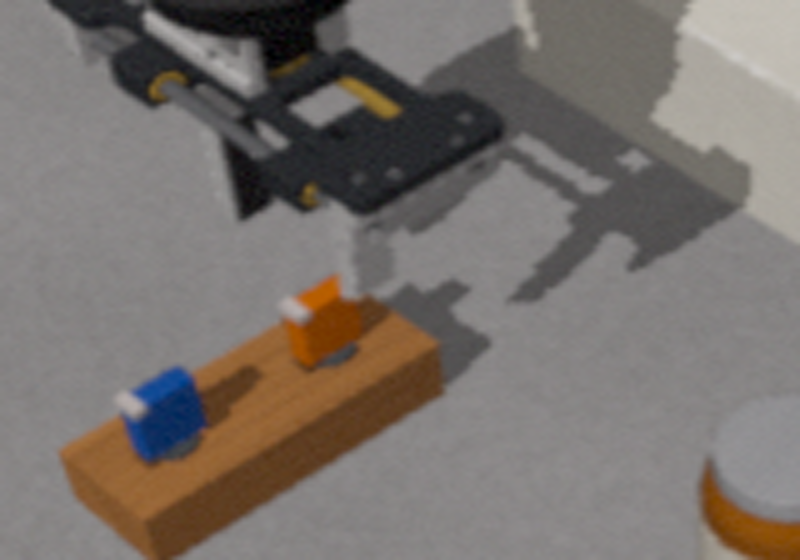

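```bash
python3 -m handwheel '[[[0,0,0.006,0,0,0],[0,0,0.006,0,0,0],[0,0,0.005,0,0,0],[0,0,0,0,0,0]]]'; python3 g.py .5215 -.161 .06 -5.9 1;python3 - <<'E'
from plant import cams
from h import proj
import cv2
for c,(x,y) in (("scene",(200,230)),):
    cv2.imwrite(f"pics/{c}4.png",cv2.resize(cams.grab_frame(c)[y:y+90,x:x+100],None,fx=6,fy=6,interpolation=cv2.INTER_CUBIC))
E
```

```text
clock: 3.8
ee_pos: [0.522, -0.161, 0.0744]
orientation: [0.742, 0.67, 0.001, 0.001]
wrist_force: [-1.3, -0.1, 0.1]
grip_width: 0.0615
clk 3.8 pos [ 0.522  -0.161   0.0744] toolYdeg -5.87 F [-1.3  -0.1   0.14] w 0.0615
d [-0.0005  0.     -0.0144] rot [0.15 0.04 0.03]
[-0.0, -0.0006, 0.0144, 0.1475, 0.0402, 0.0252]
```

View pics/scene4.png

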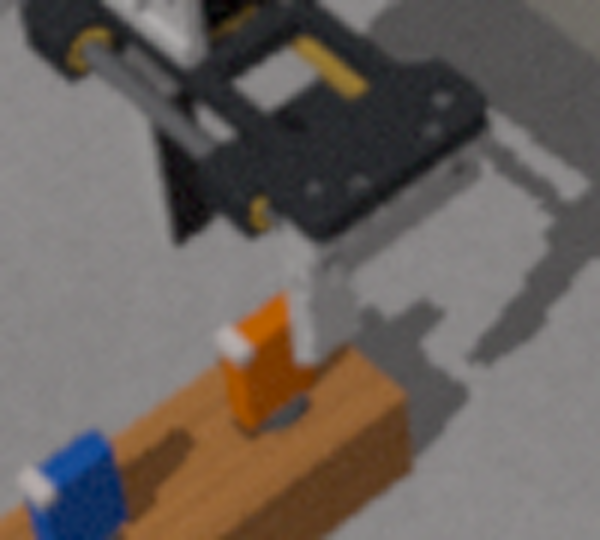

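```bash
python3 -m handwheel '[[[0,0,0.005,0,0,0],[0,0,0.005,0,0,0],[0,0,0.003,0,0,0],[0,0,0,0,0,0],[0,0,0,0,0,0]]]' -0.35; python3 g.py .5215 -.161 .06 -5.9 1;python3 - <<'E'
from plant import cams
from h import proj
import cv2
for c,(x,y) in (("scene",(200,230)),):
    cv2.imwrite(f"pics/{c}5.png",cv2.resize(cams.grab_frame(c)[y:y+90,x:x+100],None,fx=6,fy=6,interpolation=cv2.INTER_CUBIC))
E
```

```text
clock: 4.35
ee_pos: [0.5223, -0.1612, 0.0607]
orientation: [0.742, 0.67, 0.001, 0.001]
wrist_force: [0.3, -0.4, -0.2]
grip_width: 0.0308
clk 4.35 pos [ 0.5223 -0.1612  0.0607] toolYdeg -5.88 F [ 0.26 -0.35 -0.19] w 0.0308
d [-0.0008  0.0002 -0.0007] rot [0.18 0.05 0.02]
[0.0001, -0.0008, 0.0007, 0.1757, 0.0467, 0.0188]
```

View pics/scene5.png

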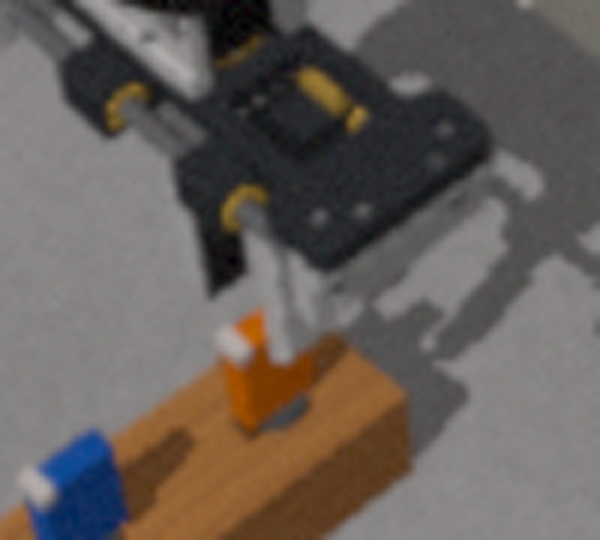

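Run:
```python
from plant import cams
from h import *
im=cams.grab_frame("scene");cv2.imwrite("pics/s5raw.png",im)
x,y=230,265
b=cv2.resize(im[y:y+45,x:x+55],None,fx=14,fy=13,interpolation=cv2.INTER_CUBIC)
cv2.imwrite("pics/s5z.png",b)
p=(.5223,-.1612,np.radians(-5.9))
for z in(.0607,.0857):
  L=[(.0154,-.008,z),(.0154,.008,z),(.0274,-.008,z),(.0274,.008,z)]
  print(z,((proj("scene",place(p,L))-(x,y))*(14,13)).round())
t=cams.grab_frame("top");cv2.imwrite("pics/t5z.png",cv2.resize(t[225:345,340:480],None,fx=5,fy=5,interpolation=cv2.INTER_CUBIC))
```

```text
0.0607 [[215. 447.]
 [301. 387.]
 [269. 493.]
 [355. 433.]]
0.0857 [[199. 352.]
 [286. 292.]
 [254. 398.]
 [341. 338.]]
```

View pics/s5z.png

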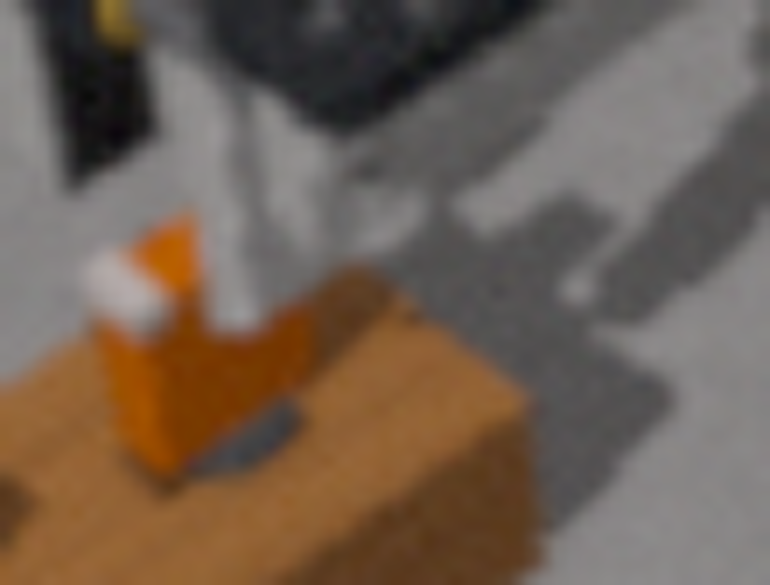

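View pics/t5z.png

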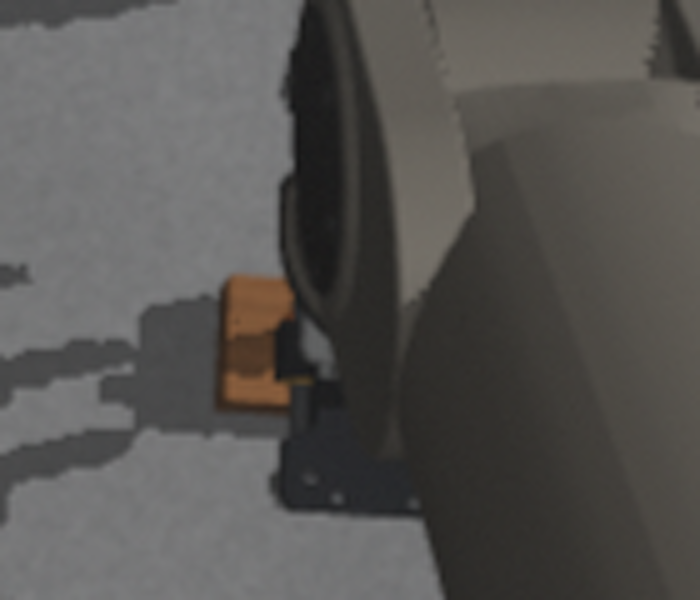

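```bash
python3 -m handwheel '[[[0,0,0,0,0,0],[0,0,0,0,0,0],[0,0,0,0,0,0],[0,0,0,0,0,0]]]' -1 5
python3 - <<'E'
from plant import cams
from h import *
im=cams.grab_frame("scene")
x,y=230,265
cv2.imwrite("pics/s6z.png",cv2.resize(im[y:y+45,x:x+55],None,fx=14,fy=13,interpolation=cv2.INTER_CUBIC))
E
```

```text
clock: 4.9
ee_pos: [0.5227, -0.1613, 0.0614]
orientation: [0.742, 0.67, 0.001, 0.002]
wrist_force: [0.2, -0.0, -0.2]
grip_width: 0.0024
```

View pics/s6z.png

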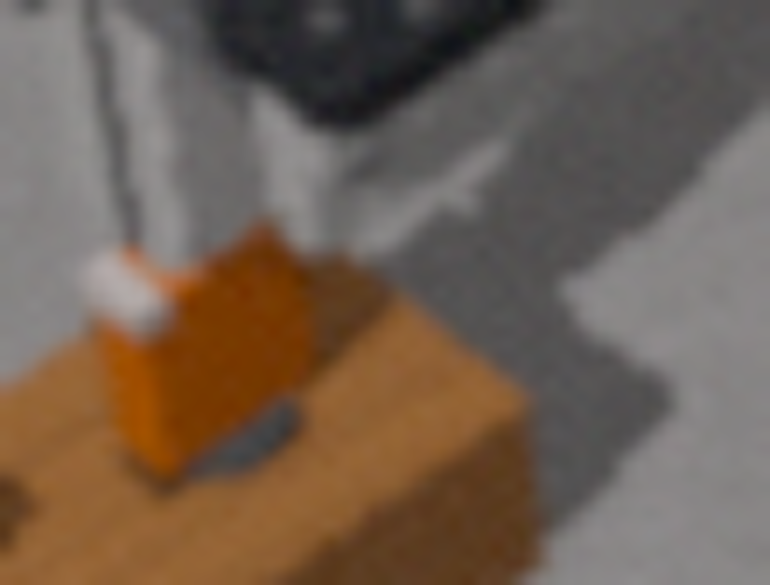

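```bash
python3 -m handwheel '[[[0,0,-0.002,0,0,0],[0,0,0,0,0,0],[0,0,0,0,0,0],[0,0,0,0,0,0]]]' -0.2; python3 -m handwheel '[[[0,0,0.005,0,0,0],[0,0,0.005,0,0,0],[0,0,0.004,0,0,0],[0,0,0,0,0,0]]]';  python3 - <<'E'
from plant import cams
from h import *
im=cams.grab_frame("scene")
x,y=220,265
cv2.imwrite("pics/s7z.png",cv2.resize(im[y:y+45,x:x+65],None,fx=12,fy=12,interpolation=cv2.INTER_CUBIC))
E
```

```text
clock: 5.35
ee_pos: [0.5227, -0.1613, 0.0637]
orientation: [0.742, 0.67, 0.001, 0.002]
wrist_force: [1.1, -0.2, -0.5]
grip_width: 0.0294
clock: 5.75
ee_pos: [0.5225, -0.1613, 0.0481]
orientation: [0.743, 0.67, 0.001, 0.002]
wrist_force: [-1.2, 0.0, -0.6]
grip_width: 0.0377
```

View pics/s7z.png

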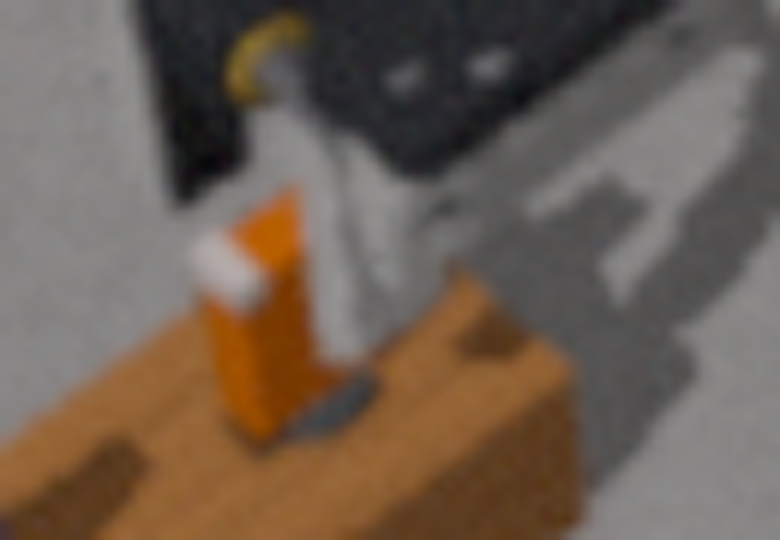

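```bash
python3 -m handwheel '[[[0,0,0.004,0,0,0],[0,0,0.004,0,0,0],[0,0,0.004,0,0,0],[0,0,0,0,0,0]]]';  python3 - <<'E'
from plant import cams
from h import *
im=cams.grab_frame("scene")
x,y=220,265
cv2.imwrite("pics/s8z.png",cv2.resize(im[y:y+45,x:x+65],None,fx=12,fy=12,interpolation=cv2.INTER_CUBIC))
E
```

```text
clock: 6.2
ee_pos: [0.5228, -0.1613, 0.0353]
orientation: [0.742, 0.67, 0.001, 0.002]
wrist_force: [0.9, -0.3, 0.1]
grip_width: 0.0378
```

View pics/s8z.png

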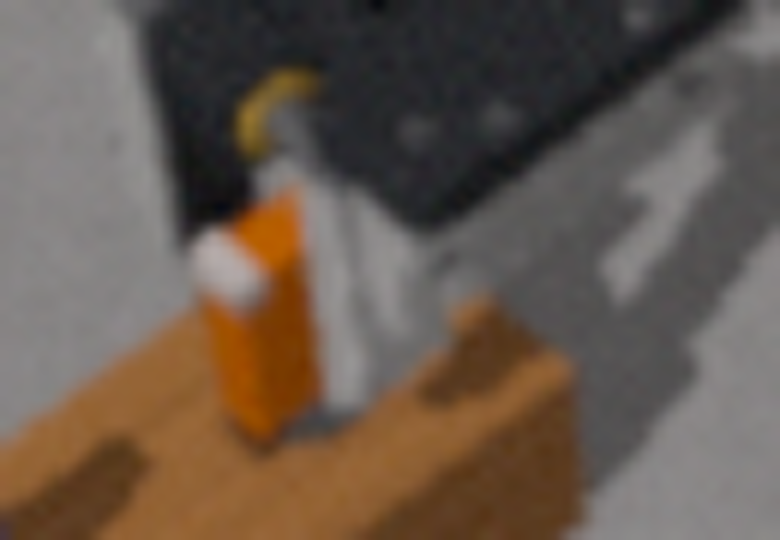

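Run:
```python
from h import *
p=(.5228,-.1613,np.radians(-5.9))
for z in(.0353,.05,.06,.07):
  print(z,((proj("scene",place(p,[(.019,-.008,z),(.027,-.008,z),(.027,.008,z)]))-(220,265)+.5)*12-.5).round().tolist())
```

```text
0.0353 [[338.0, 518.0], [369.0, 547.0], [441.0, 491.0]]
0.05 [[331.0, 469.0], [362.0, 497.0], [434.0, 442.0]]
0.06 [[326.0, 435.0], [357.0, 463.0], [430.0, 408.0]]
0.07 [[320.0, 400.0], [351.0, 429.0], [425.0, 373.0]]
```

```bash
python3 -m handwheel '[[[0,0,0.003,0,0,0],[0,0,0.003,0,0,0],[0,0,0.002,0,0,0],[0,0,0,0,0,0]]]'; python3 -m handwheel '[[[0,0,0,0,0,0],[0,0,0,0,0,0],[0,0,0,0,0,0],[0,0,0,0,0,0]]]' -1 8;  python3 - <<'E'
from plant import cams,telemetry
from h import *
print(telemetry.sense()["wrist_force"],telemetry.sense()["ft_torque"])
im=cams.grab_frame("scene")
x,y=220,265
cv2.imwrite("pics/s9z.png",cv2.resize(im[y:y+45,x:x+65],None,fx=12,fy=12,interpolation=cv2.INTER_CUBIC))
E
```

```text
clock: 6.65
ee_pos: [0.5231, -0.1614, 0.0271]
orientation: [0.742, 0.67, 0.001, 0.002]
wrist_force: [0.5, -0.1, -0.4]
grip_width: 0.0374
clock: 7.05
ee_pos: [0.5232, -0.1615, 0.0272]
orientation: [0.742, 0.67, 0.001, 0.002]
wrist_force: [0.1, 0.9, -0.8]
grip_width: 0.012
[ 0.07799023  0.88921674 -0.83928273] [-0.04538314 -0.06597406  0.00076068]
```

View pics/s9z.png

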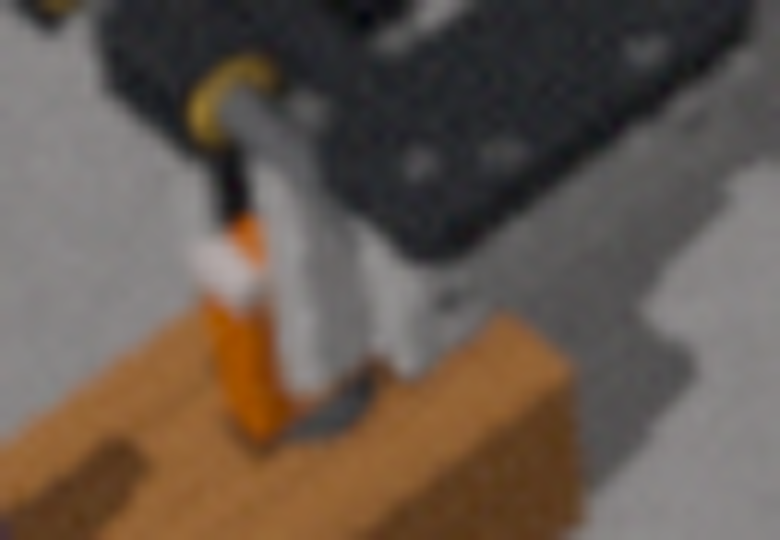

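```bash
python3 -m handwheel '[[[0,0,0,0,0,0],[0,0,-0.003,0,0,0],[0,0,-0.005,0,0,0],[0,0,-0.006,0,0,0],[0,0,-0.006,0,0,0],[0,0,-0.006,0,0,0],[0,0,-0.006,0,0,0]]]' -1 35;  python3 - <<'E'
from plant import cams,telemetry
from h import *
s=telemetry.sense();print(s["wrist_force"],s["ft_torque"],s["q"],s["ee_pos"])
im=cams.grab_frame("scene")
x,y=200,225
cv2.imwrite("pics/s10z.png",cv2.resize(im[y:y+80,x:x+100],None,fx=7,fy=7,interpolation=cv2.INTER_CUBIC))
E
```

```text
clock: 7.8
ee_pos: [0.5229, -0.1613, 0.0618]
orientation: [0.742, 0.67, 0.001, 0.002]
wrist_force: [0.1, 0.7, -0.8]
grip_width: 0.0115
[ 0.06183455  0.65097726 -0.84589276] [-0.08746756 -0.08945261 -0.00314635] [ 0.51759558  0.37007018 -0.40672252  1.97463587  0.19645361  0.82976841
 -0.09986392] [ 0.52289352 -0.16128981  0.06178059]
```

View pics/s10z.png

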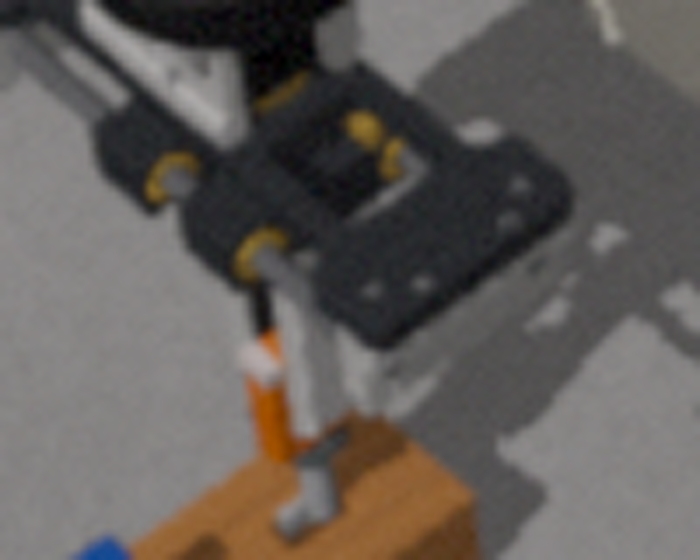

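```bash
python3 -m handwheel '[[[0,0,-0.02,0,0,0],[0,0,-0.025,0,0,0],[0,0,-0.025,0,0,0],[0,0,-0.025,0,0,0],[0,0,-0.005,0,0,0]]]'; python3 g.py .506 .172 .178 84.3 15
```

```text
clock: 8.35
ee_pos: [0.522, -0.1609, 0.1665]
orientation: [0.742, 0.67, 0.001, 0.002]
wrist_force: [0.8, 0.2, -0.6]
grip_width: 0.0117
clk 8.35 pos [ 0.522  -0.1609  0.1665] toolYdeg -5.87 F [ 0.78  0.25 -0.62] w 0.0117
d [-0.016   0.3329  0.0115] rot [  0.15   0.23 -90.17]
[0.022, -0.0033, -0.0008, 0.0101, 0.0155, -6.0111]
[0.0222, -0.001, -0.0008, 0.0101, 0.0155, -6.0111]
[0.0222, 0.0013, -0.0008, 0.0101, 0.0155, -6.0111]
[0.0219, 0.0036, -0.0008, 0.0101, 0.0155, -6.0111]
[0.0214, 0.0059, -0.0008, 0.0101, 0.0155, -6.0111]
[0.0207, 0.0081, -0.0008, 0.0101, 0.0155, -6.0111]
[0.0197, 0.0102, -0.0008, 0.0101, 0.0155, -6.0111]
[0.0185, 0.0123, -0.0008, 0.0101, 0.0155, -6.0111]
[0.0172, 0.0141, -0.0008, 0.0101, 0.0155, -6.0111]
[0.0156, 0.0158, -0.0008, 0.0101, 0.0155, -6.0111]
[0.0138, 0.0174, -0.0008, 0.0101, 0.0155, -6.0111]
[0.0119, 0.0187, -0.0008, 0.0101, 0.0155, -6.0111]
[0.0099, 0.0199, -0.0008, 0.0101, 0.0155, -6.0111]
[0.0078, 0.0208, -0.0008, 0.0101, 0.0155, -6.0111]
[0.0055, 0.0215, -0.0008, 0.0101, 0.0155, -6.0111]
```

```bash
python3 -m handwheel '[[[0.022,-0.003,-0.001,0,0,-6],[0.022,-0.001,-0.001,0,0,-6],[0.022,0.001,-0.001,0,0,-6],[0.022,0.004,-0.001,0,0,-6],[0.021,0.006,-0.001,0,0,-6],[0.021,0.008,-0.001,0,0,-6],[0.02,0.01,-0.001,0,0,-6],[0.0185,0.012,-0.001,0,0,-6],[0.017,0.014,-0.001,0,0,-6],[0.0155,0.016,-0.001,0,0,-6]]]'; python3 g.py .506 .172 .178 84.3 5
```

```text
clock: 9.35
ee_pos: [0.5054, 0.0645, 0.172]
orientation: [0.292, 0.956, -0.001, 0.001]
wrist_force: [1.4, 0.6, -1.2]
grip_width: 0.0115
clk 9.35 pos [0.5054 0.0645 0.172 ] toolYdeg 56.08 F [ 1.43  0.55 -1.18] w 0.0115
d [0.0006 0.1075 0.006 ] rot [ -0.15   0.11 -28.22]
[0.0119, 0.0179, -0.0013, -0.0292, 0.0225, -5.6447]
[0.0101, 0.019, -0.0013, -0.0292, 0.0225, -5.6447]
[0.0082, 0.0199, -0.0012, -0.0292, 0.0225, -5.6447]
[0.0062, 0.0206, -0.0012, -0.0292, 0.0225, -5.6447]
[0.0041, 0.0211, -0.0012, -0.0292, 0.0225, -5.6447]
```

```bash
python3 -m handwheel '[[[0.012,0.018,0,0,0,-5.6],[0.01,0.019,0,0,0,-5.6],[0.007,0.017,0,0,0,-5],[0.005,0.015,0,0,0,-4],[0.0025,0.012,0,0,0,-2.5],[0.001,0.006,0,0,0,-1],[0,0,0,0,0,0],[0,0,0,0,0,0]]]'; python3 g.py .506 .172 .172 84.3 2;python3 - <<'E'
from plant import cams,telemetry
from h import *
for c,(x,y) in (("scene",(260,110)),("top",(180,230))):
    im=cams.grab_frame(c)
    cv2.imwrite(f"pics/{c}11.png",cv2.resize(im[y:y+110,x:x+140],None,fx=5,fy=5,interpolation=cv2.INTER_CUBIC))
E
```

```text
clock: 10.15
ee_pos: [0.5027, 0.1658, 0.168]
orientation: [0.078, 0.997, -0.001, -0.001]
wrist_force: [0.1, 0.3, -1.1]
grip_width: 0.0117
clk 10.15 pos [0.5027 0.1658 0.168 ] toolYdeg 81.06 F [ 0.08  0.27 -1.05] w 0.0117
d [0.0033 0.0062 0.004 ] rot [-0.18 -0.15 -3.24]
[-0.0011, 0.0033, -0.002, -0.0886, -0.0758, -1.6212]
[-0.0012, 0.0033, -0.002, -0.0886, -0.0758, -1.6212]
```

View pics/scene11.png

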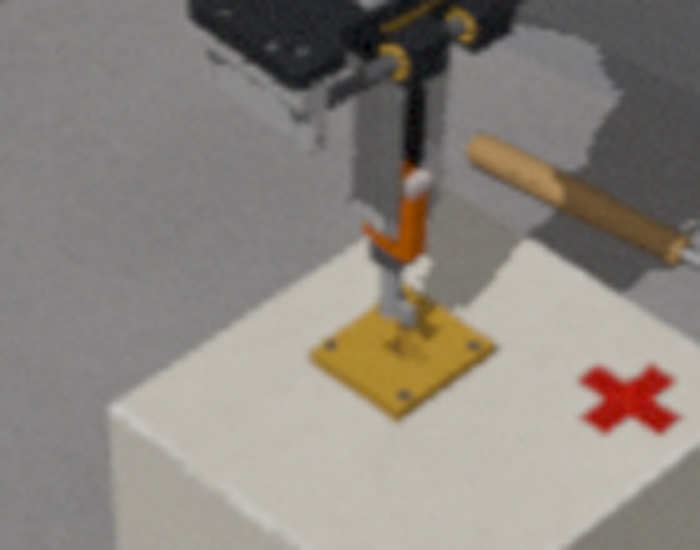

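View pics/top11.png

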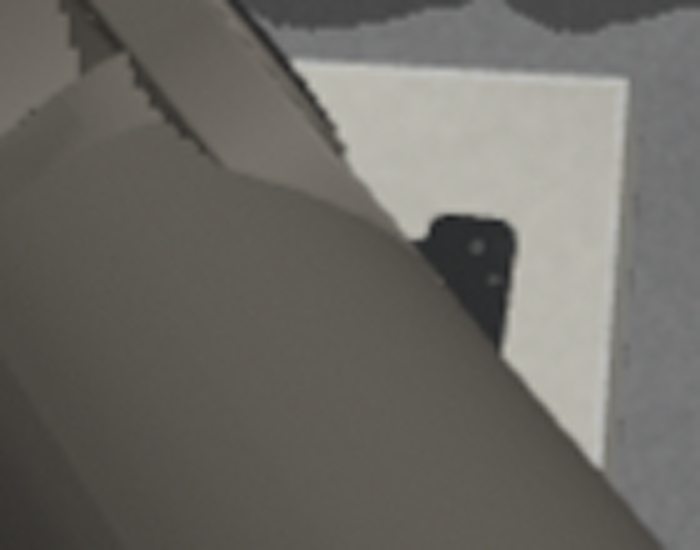

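```bash
python3 -m handwheel '[[[-0.0009,0.003,0.004,-0.1,-0.1,-1.5],[-0.0009,0.002,0.004,-0.1,0,-1.3],[0,0,0.003,0,0,0],[0,0,0,0,0,0],[0,0,0,0,0,0]]]'; python3 g.py .506 .172 .153 84.3 1;python3 - <<'E'
from plant import cams,telemetry
from h import *
for c,(x,y) in (("scene",(310,145)),):
    im=cams.grab_frame(c);cv2.imwrite("pics/s12raw.png",im)
    cv2.imwrite(f"pics/{c}12.png",cv2.resize(im[y:y+55,x:x+60],None,fx=10,fy=10,interpolation=cv2.INTER_CUBIC))
s=telemetry.sense();p=s["ee_pos"]
print((proj("scene",[[p[0],p[1],p[2]-.0152],[p[0]+.014,p[1]-.0014,p[2]-.0152+.001],[.5055,.172,.128]])-(310,145)+.5)*10-.5)
E
```

```text
clock: 10.75
ee_pos: [0.5058, 0.169, 0.1558]
orientation: [0.053, 0.999, 0.0, -0.0]
wrist_force: [-0.2, -0.0, -0.6]
grip_width: 0.0117
clk 10.75 pos [0.5058 0.169  0.1558] toolYdeg 83.92 F [-0.18 -0.   -0.61] w 0.0117
d [ 0.0002  0.003  -0.0028] rot [-0.   -0.03 -0.38]
[0.0001, 0.003, 0.0028, -0.0, -0.0266, -0.3846]
[[290.35924093 308.25777109]
 [336.10747481 335.50055662]
 [295.88404462 342.43957744]]
```

View pics/scene12.png

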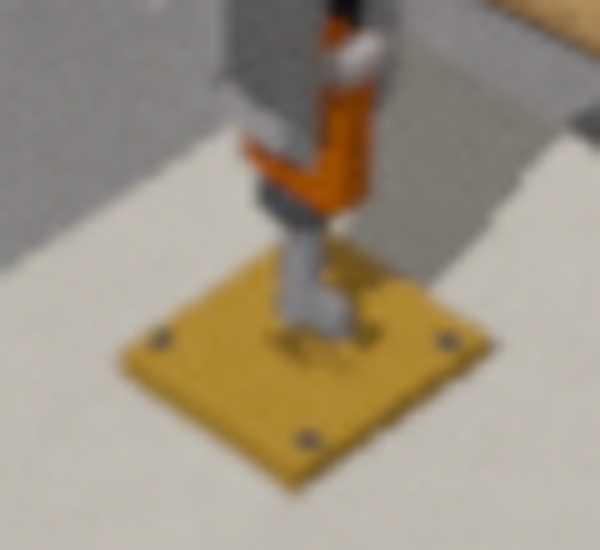

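Run:
```python
import cv2,numpy as np
a=cv2.imread("pics/scene0.png")[165:195,320:362];b=cv2.imread("pics/top0.png")[285:325,224:266]
f=lambda i:cv2.resize(i,None,fx=14,fy=14,interpolation=cv2.INTER_CUBIC)
cv2.imwrite("pics/kw_s.png",f(a));cv2.imwrite("pics/kw_t.png",f(b))
from h import *
for c,o in(("scene",(320,165)),("top",(224,285))):
  p=(.5055,.172,-.1)
  L=[(-.0063,-.0063,.0),(-.0063,.0063,.0),(.0063,.0063,0),(.0063,-.0063,0),(.0155,.0032,0),(.0155,-.0032,0)]
  L=[(x,y,.128) for x,y,z in L]
  print(c,((proj(c,place(p,L))-o+.5)*14-.5).round().tolist())
```

```text
scene [[219.0, 199.0], [273.0, 162.0], [330.0, 200.0], [276.0, 237.0], [358.0, 237.0], [330.0, 256.0]]
top [[318.0, 291.0], [232.0, 286.0], [240.0, 200.0], [326.0, 205.0], [267.0, 138.0], [311.0, 141.0]]
```

View pics/kw_s.png

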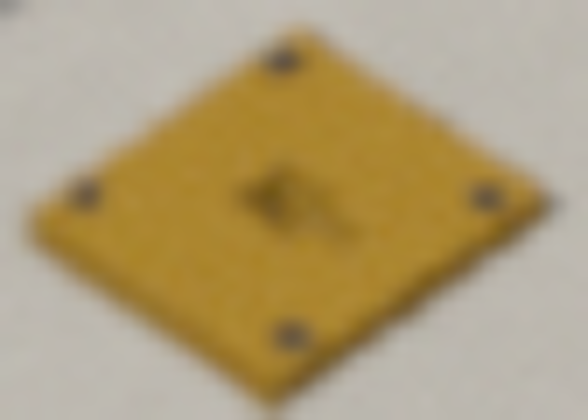

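View pics/kw_t.png

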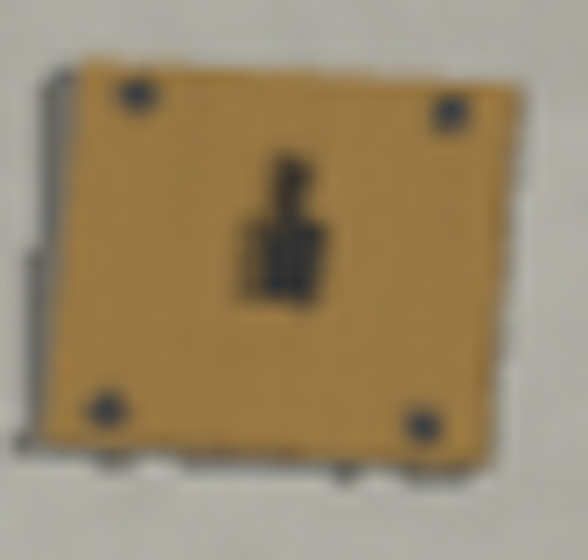

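```bash
python3 -m handwheel '[[[0,0.002,0.002,0,0,-0.3],[0,0.001,0.002,0,0,-0.1],[0,0,0.002,0,0,0],[0,0,0,0,0,0],[0,0,0,0,0,0]]]'; python3 g.py .5055 .1722 .1472 84.3 1
```

```text
clock: 11.3
ee_pos: [0.5061, 0.1723, 0.1495]
orientation: [0.049, 0.999, 0.0, -0.0]
wrist_force: [-0.5, 0.3, -0.8]
grip_width: 0.0117
clk 11.3 pos [0.5061 0.1723 0.1495] toolYdeg 84.35 F [-0.54  0.3  -0.79] w 0.0117
d [-0.0006 -0.0001 -0.0023] rot [ 0.   -0.01  0.05]
[0.0006, -0.0002, 0.0023, 0.0003, -0.0085, 0.046]
```

```bash
python3 -m handwheel '[[[0.0005,-0.0001,0.0005,0,0,0],[0,0,0.0005,0,0,0],[0,0,0.0005,0,0,0],[0,0,0.0005,0,0,0],[0,0,0.0005,0,0,0],[0,0,0.0005,0,0,0],[0,0,0.0005,0,0,0],[0,0,0.0005,0,0,0]]]'; python3 g.py .5055 .1722 .1472 84.3 1
```

```text
clock: 12.1
ee_pos: [0.5057, 0.1722, 0.1454]
orientation: [0.049, 0.999, 0.0, 0.0]
wrist_force: [-0.4, -0.0, -1.2]
grip_width: 0.012
clk 12.1 pos [0.5057 0.1722 0.1454] toolYdeg 84.33 F [-0.43 -0.02 -1.22] w 0.012
d [-0.0002  0.      0.0018] rot [0.   0.01 0.03]
[0.0002, -0.0, -0.0018, 0.0026, 0.0104, 0.0262]
```

```bash
for i in 1 ; do python3 -m handwheel '[[[0,0,0.0005,0,0,0],[0,0,0.0005,0,0,0],[0,0,0.0005,0,0,0],[0,0,0.0005,0,0,0]]]'; done; python3 g.py .5055 .1722 .1472 84.3 1
```

```text
clock: 12.5
ee_pos: [0.5058, 0.1722, 0.1432]
orientation: [0.049, 0.999, 0.0, 0.0]
wrist_force: [-0.4, 0.2, -1.0]
grip_width: 0.012
clk 12.5 pos [0.5058 0.1722 0.1432] toolYdeg 84.33 F [-0.45  0.23 -0.98] w 0.012
d [-0.0003 -0.      0.004 ] rot [0.   0.01 0.03]
[0.0003, -0.0, -0.004, 0.0034, 0.0122, 0.0278]
```

```bash
python3 -m handwheel '[[[0,0,0.0005,0,0,0],[0,0,0.0005,0,0,0],[0,0,0.0005,0,0,0]]]';python3 -m handwheel '[[[0,0,0.0005,0,0,0],[0,0,0.0005,0,0,0]]]'
```

```text
clock: 12.8
ee_pos: [0.5057, 0.1722, 0.1416]
orientation: [0.049, 0.999, 0.0, 0.0]
wrist_force: [-0.1, -0.6, -1.1]
grip_width: 0.0119
clock: 13.0
ee_pos: [0.5057, 0.1722, 0.1405]
orientation: [0.049, 0.999, 0.0, 0.0]
wrist_force: [-0.1, -0.3, -0.8]
grip_width: 0.0115
```

```bash
python3 -m handwheel '[[[0,0,0.0005,0,0,0],[0,0,0.0005,0,0,0],[0,0,0.0005,0,0,0]]]';python3 -m handwheel '[[[0,0,0.0005,0,0,0],[0,0,0.0005,0,0,0],[0,0,0.0005,0,0,0]]]';python3 - <<'E'
from plant import cams,telemetry
from h import *
for c,(x,y) in (("scene",(310,145)),):
    im=cams.grab_frame(c)
    cv2.imwrite(f"pics/{c}13.png",cv2.resize(im[y:y+55,x:x+60],None,fx=10,fy=10,interpolation=cv2.INTER_CUBIC))
E
```

```text
clock: 13.3
ee_pos: [0.5057, 0.1722, 0.1388]
orientation: [0.049, 0.999, 0.0, 0.0]
wrist_force: [0.4, -0.5, -1.6]
grip_width: 0.0116
clock: 13.6
ee_pos: [0.5057, 0.1722, 0.1372]
orientation: [0.049, 0.999, 0.0, 0.0]
wrist_force: [-0.4, -0.5, -0.8]
grip_width: 0.0116
```

View pics/scene13.png

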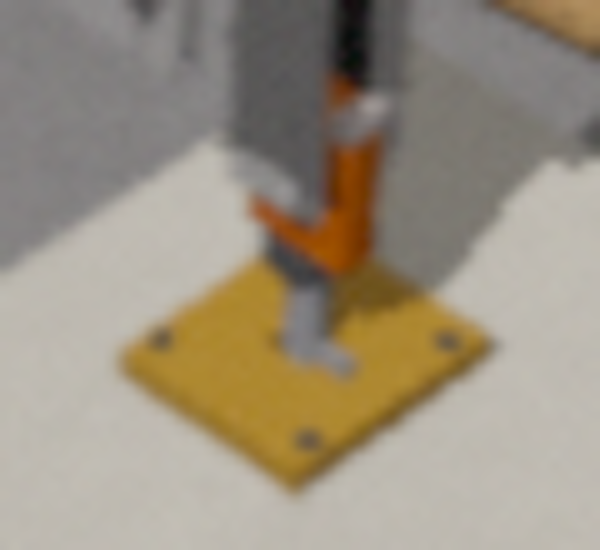

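```bash
python3 -m handwheel '[[[0,0,0.0005,0,0,0],[0,0,0.0005,0,0,0],[0,0,0.0005,0,0,0],[0,0,0.0005,0,0,0],[0,0,0.0005,0,0,0],[0,0,0.0005,0,0,0]]]'
```

```text
clock: 14.25
ee_pos: [0.5058, 0.1722, 0.1339]
orientation: [0.049, 0.999, 0.0, 0.0]
wrist_force: [0.8, -1.2, -0.7]
grip_width: 0.0117
```

```bash
python3 -m handwheel '[[[0,0,0.0005,0,0,0],[0,0,0.0005,0,0,0],[0,0,0.0005,0,0,0],[0,0,0.0005,0,0,0],[0,0,0.0005,0,0,0],[0,0,0.0005,0,0,0]]]'; python3 g.py .5055 .1722 .1472 84.3 1
```

```text
clock: 14.85
ee_pos: [0.5057, 0.1722, 0.1306]
orientation: [0.049, 0.999, 0.0, 0.0]
wrist_force: [0.8, -0.7, -0.8]
grip_width: 0.0119
clk 14.85 pos [0.5057 0.1722 0.1306] toolYdeg 84.33 F [ 0.81 -0.72 -0.8 ] w 0.0119
d [-0.0002  0.      0.0166] rot [0.   0.01 0.03]
[0.0002, -0.0, -0.0166, 0.0035, 0.0096, 0.0256]
```

```bash
python3 -m handwheel '[[[0,0,0.001,0,0,0],[0,0,0.001,0,0,0],[0,0,0.001,0,0,0],[0,0,0.001,0,0,0],[0,0,0.001,0,0,0]]]';python3 -m handwheel '[[[0,0,0.001,0,0,0],[0,0,0.001,0,0,0],[0,0,0.001,0,0,0],[0,0,0.001,0,0,0],[0,0,0.001,0,0,0]]]'
```

```text
clock: 15.35
ee_pos: [0.5058, 0.1722, 0.1252]
orientation: [0.049, 0.999, 0.0, 0.0]
wrist_force: [-0.2, -0.0, -1.1]
grip_width: 0.0116
clock: 15.85
ee_pos: [0.5057, 0.1722, 0.1197]
orientation: [0.049, 0.999, 0.0, 0.0]
wrist_force: [-0.5, -0.8, 0.6]
grip_width: 0.0121
```

```bash
python3 -m handwheel '[[[0,0,0.0005,0,0,0],[0,0,0.0005,0,0,0],[0,0,0.0005,0,0,0],[0,0,0.0005,0,0,0],[0,0,0.0005,0,0,0]]]'; python3 g.py .5055 .1722 .1472 84.3 1
```

```text
clock: 16.35
ee_pos: [0.5058, 0.1722, 0.117]
orientation: [0.049, 0.999, 0.0, 0.0]
wrist_force: [-0.1, 0.3, -0.9]
grip_width: 0.0118
clk 16.35 pos [0.5058 0.1722 0.117 ] toolYdeg 84.33 F [-0.06  0.3  -0.86] w 0.0118
d [-0.0003 -0.      0.0302] rot [0.01 0.01 0.03]
[0.0003, -0.0, -0.0302, 0.0055, 0.006, 0.0277]
```

Deep with no resistance; about 8 mm to go to the collar.

```bash
python3 -m handwheel '[[[0,0,0.0005,0,0,0],[0,0,0.0005,0,0,0],[0,0,0.0005,0,0,0],[0,0,0.0005,0,0,0],[0,0,0.0005,0,0,0],[0,0,0.0005,0,0,0],[0,0,0.0005,0,0,0],[0,0,0.0005,0,0,0],[0,0,0.0005,0,0,0]]]'
```

```text
clock: 17.25
ee_pos: [0.5058, 0.1722, 0.1121]
orientation: [0.049, 0.999, 0.0, 0.0]
wrist_force: [0.3, -0.3, -0.1]
grip_width: 0.012
```

```bash
python3 -m handwheel '[[[0,0,0.0005,0,0,0],[0,0,0.0005,0,0,0]]]';python3 -m handwheel '[[[0,0,0.0005,0,0,0],[0,0,0.0005,0,0,0]]]'
```

```text
clock: 17.45
ee_pos: [0.5058, 0.1722, 0.111]
orientation: [0.049, 0.999, 0.0, 0.0]
wrist_force: [0.1, 0.1, -0.3]
grip_width: 0.0119
clock: 17.65
ee_pos: [0.5058, 0.1722, 0.1099]
orientation: [0.05, 0.999, 0.0, 0.0]
wrist_force: [-0.4, 0.4, -1.2]
grip_width: 0.012
```

```bash
python3 -m handwheel '[[[0,0,0.0004,0,0,0],[0,0,0.0004,0,0,0]]]';python3 -m handwheel '[[[0,0,0.0004,0,0,0]]]'
```

```text
clock: 17.85
ee_pos: [0.5058, 0.1722, 0.1091]
orientation: [0.049, 0.999, 0.0, 0.0]
wrist_force: [-2.4, -0.8, 8.0]
grip_width: 0.0117
clock: 17.95
ee_pos: [0.5059, 0.1722, 0.1091]
orientation: [0.05, 0.999, -0.0, 0.0]
wrist_force: [-3.3, -2.6, 12.7]
grip_width: 0.012
```

```bash
python3 -m handwheel '[[[0,0,0.0003,0,0,0]]]';python3 - <<'E'
from plant import cams,telemetry
from h import *
for c,(x,y) in (("scene",(310,145)),):
    im=cams.grab_frame(c)
    cv2.imwrite(f"pics/{c}14.png",cv2.resize(im[y:y+55,x:x+60],None,fx=10,fy=10,interpolation=cv2.INTER_CUBIC))
E
```

```text
clock: 18.05
ee_pos: [0.5059, 0.1722, 0.1091]
orientation: [0.05, 0.999, -0.0, 0.0]
wrist_force: [-3.4, -1.2, 6.6]
grip_width: 0.0115
```

View pics/scene14.png

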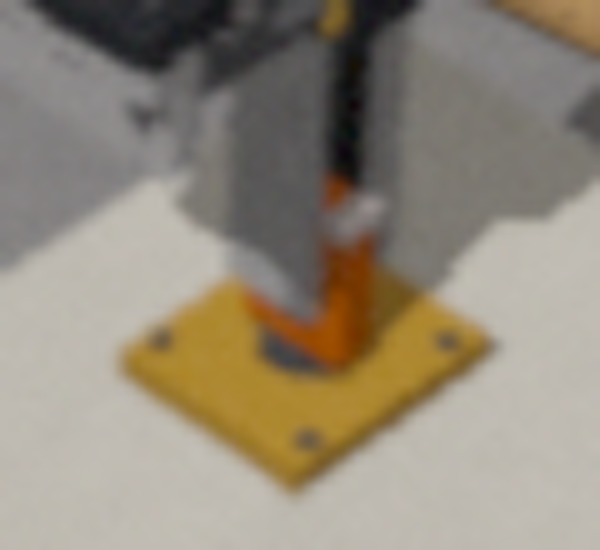

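```bash
python3 -m handwheel '[[[0,0,0,0,0,3],[0,0,0,0,0,3],[0,0,0,0,0,3],[0,0,0,0,0,3],[0,0,0,0,0,3]]]'; python3 g.py .5058 .1722 .1091 20 1;python3 -c "
from plant import telemetry as t
s=t.sense();print(s['ft_torque'],s['q'][6])"
```

```text
clock: 18.6
ee_pos: [0.5066, 0.1739, 0.1095]
orientation: [0.183, 0.983, 0.001, 0.001]
wrist_force: [1.0, 1.6, -3.0]
grip_width: 0.0118
clk 18.6 pos [0.5066 0.1739 0.1095] toolYdeg 68.85 F [ 1.01  1.62 -2.98] w 0.0118
d [-0.0008 -0.0017 -0.0004] rot [ 0.19 -0.   48.85]
[0.0001, -0.0019, 0.0004, 0.1868, -0.0006, 48.8528]
[ 0.86609949 -0.54166611  0.08984081] 0.48490162000248865
```

```bash
python3 -m handwheel '[[[0,-0.0008,0.0002,0,0,3],[0,-0.0006,0.0001,0,0,3],[0.0001,-0.0004,0,0,0,3],[0.0001,-0.0004,0,0,0,3],[0.0001,-0.0004,0,0,0,3]]]'; python3 g.py .5058 .1722 .1091 20 1;python3 -c "
from plant import telemetry as t
s=t.sense();print(s['ft_torque'],s['q'][6])"
```

```text
clock: 19.1
ee_pos: [0.5068, 0.1743, 0.1095]
orientation: [0.315, 0.949, 0.004, 0.002]
wrist_force: [2.6, 1.4, -4.0]
grip_width: 0.0118
clk 19.1 pos [0.5068 0.1743 0.1095] toolYdeg 53.33 F [ 2.59  1.37 -3.96] w 0.0118
d [-0.001  -0.0021 -0.0004] rot [ 0.49 -0.08 33.33]
[-0.0004, -0.0023, 0.0004, 0.4929, -0.0828, 33.3251]
[ 0.39441777 -1.03044009  0.11806579] 0.2394162850782638
```

```bash
python3 -m handwheel '[[[-0.0003,-0.0004,0.0003,0.1,0,3],[0,-0.0004,0.0002,0.1,0,3],[0,-0.0004,0.0001,0.1,0,3],[0,-0.0004,0.0001,0.1,0,3],[0,-0.0004,0,0,0,3]]]'; python3 g.py .5058 .1722 .1091 14 1;python3 -c "
from plant import telemetry as t
s=t.sense();print(s['ft_torque'],s['q'][6])"
python3 - <<'E'
from plant import cams,telemetry
from h import *
for c,(x,y) in (("scene",(280,140)),):
    im=cams.grab_frame(c)
    cv2.imwrite(f"pics/{c}15.png",cv2.resize(im[y:y+110,x:x+120],None,fx=5,fy=5,interpolation=cv2.INTER_CUBIC))
E
```

```text
clock: 19.6
ee_pos: [0.507, 0.1742, 0.1094]
orientation: [0.44, 0.898, 0.002, 0.001]
wrist_force: [2.5, 0.9, -2.8]
grip_width: 0.0117
clk 19.6 pos [0.507  0.1742 0.1094] toolYdeg 37.79 F [ 2.45  0.91 -2.78] w 0.0117
d [-0.0012 -0.002  -0.0003] rot [ 0.29 -0.06 23.79]
[-0.0009, -0.0022, 0.0003, 0.2913, -0.0578, 23.789]
[ 0.28812596 -0.86252743  0.20736992] -0.013063409114396836
```

View pics/scene15.png

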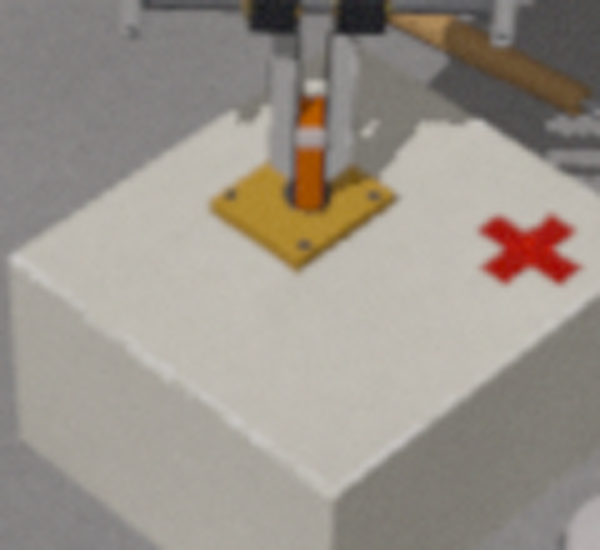

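```bash
python3 -m handwheel '[[[-0.0003,-0.0004,0.0002,0.1,0,3],[0,-0.0004,0.0001,0.1,0,3],[0,-0.0004,0.0001,0,0,3],[0,-0.0004,0.0001,0,0,3],[0,-0.0004,0,0,0,3],[0,-0.0004,0,0,0,3],[0,-0.0002,0,0,0,2]]]'; python3 g.py .5058 .1722 .1091 14 1;python3 -c "
from plant import telemetry as t
s=t.sense();print(s['ft_torque'],s['q'][6])"
python3 - <<'E'
from plant import cams,telemetry
from h import *
for c,(x,y) in (("scene",(260,140)),("top",(180,230))):
    im=cams.grab_frame(c)
    cv2.imwrite(f"pics/{c}16.png",cv2.resize(im[y:y+130,x:x+150],None,fx=4,fy=4,interpolation=cv2.INTER_CUBIC))
E
```

```text
clock: 20.35
ee_pos: [0.5071, 0.1742, 0.1094]
orientation: [0.592, 0.806, 0.003, 0.001]
wrist_force: [1.1, -0.6, -3.2]
grip_width: 0.0117
clk 20.35 pos [0.5071 0.1742 0.1094] toolYdeg 17.38 F [ 1.11 -0.57 -3.2 ] w 0.0117
d [-0.0013 -0.002  -0.0003] rot [ 0.38 -0.1   3.38]
[-0.0015, -0.0018, 0.0003, 0.376, -0.1026, 3.3819]
[ 0.02707667 -0.5701321   0.17864523] -0.3431118767916402
```

View pics/scene16.png

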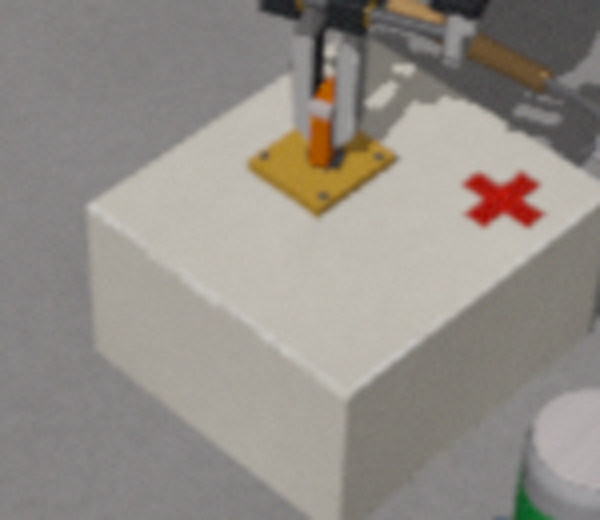

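View pics/top16.png

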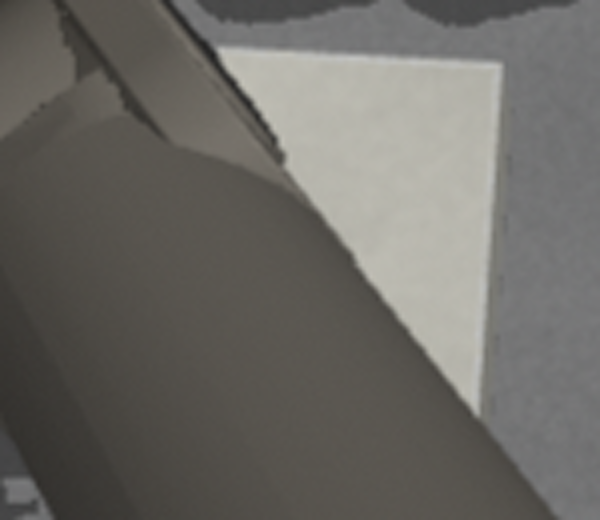

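```bash
python3 -m handwheel '[[[-0.0003,-0.0003,0.0001,0,0,2],[0,-0.0003,0.0001,0,0,2],[0,0,0,0,0,1],[0,0,0,0,0,0]]]'; python3 g.py .5058 .1722 .1091 12.4 1;python3 -c "
from plant import telemetry as t
s=t.sense();print(s['ft_torque'],s['q'][6])"
```

```text
clock: 20.85
ee_pos: [0.5072, 0.1742, 0.1094]
orientation: [0.624, 0.781, 0.004, 0.001]
wrist_force: [0.5, 1.0, -1.2]
grip_width: 0.012
clk 20.85 pos [0.5072 0.1742 0.1094] toolYdeg 12.74 F [ 0.53  0.97 -1.21] w 0.012
d [-0.0014 -0.002  -0.0003] rot [ 0.44 -0.13  0.34]
[-0.0016, -0.0018, 0.0003, 0.4415, -0.1348, 0.3357]
[ 0.03042789 -0.48331435  0.1439675 ] -0.41838698651782313
```

```bash
python3 -m handwheel '[[[0,0,0,0,0,0],[0,0,0,0,0,0],[0,0,0,0,0,0],[0,0,0,0,0,0],[0,0,0,0,0,0]]]' -0.1;  python3 -m handwheel '[[[0,0,-0.005,0,0,0],[0,0,-0.015,0,0,0],[0,0,-0.03,0,0,0],[0,0,-0.03,0,0,0],[0,0,-0.03,0,0,0],[0,0,-0.02,0,0,0],[0,0,0,0,0,0]]]'; python3 g.py .5 -.05 .22 12.4 6
```

```text
clock: 21.35
ee_pos: [0.5067, 0.1741, 0.1094]
orientation: [0.623, 0.782, 0.003, 0.001]
wrist_force: [0.7, 0.6, -0.2]
grip_width: 0.0415
clock: 22.05
ee_pos: [0.5053, 0.1744, 0.2506]
orientation: [0.622, 0.783, 0.004, 0.001]
wrist_force: [-1.5, 0.3, -0.3]
grip_width: 0.0423
clk 22.05 pos [0.5053 0.1744 0.2506] toolYdeg 13.04 F [-1.51  0.32 -0.32] w 0.0423
d [-0.0053 -0.2244 -0.0306] rot [ 0.48 -0.2   0.64]
[-0.0363, -0.0093, 0.0049, 0.0792, -0.0326, 0.1064]
[-0.0363, -0.0093, 0.0049, 0.0792, -0.0326, 0.1064]
[-0.0363, -0.0092, 0.005, 0.0792, -0.0326, 0.1064]
[-0.0363, -0.0091, 0.005, 0.0792, -0.0326, 0.1064]
[-0.0363, -0.009, 0.005, 0.0792, -0.0326, 0.1064]
[-0.0363, -0.009, 0.0051, 0.0792, -0.0326, 0.1064]
```

Move aside at this height to see the box from above.

```bash
python3 -m handwheel '[[[-0.03,-0.008,0,0,0,0],[-0.036,-0.009,0,0,0,0],[-0.036,-0.009,0,0,0,0],[-0.036,-0.009,0,0,0,0],[-0.036,-0.009,0,0,0,0],[-0.02,-0.005,0,0,0,0],[0,0,0,0,0,0]]]'
python3 - <<'E'
from plant import cams,telemetry
from h import *
for c,(x,y) in (("scene",(260,140)),("top",(180,230))):
    im=cams.grab_frame(c);cv2.imwrite(f"pics/{c}17f.png",im)
    cv2.imwrite(f"pics/{c}17.png",cv2.resize(im[y:y+140,x:x+150],None,fx=4,fy=4,interpolation=cv2.INTER_CUBIC))
E
```

```text
clock: 22.75
ee_pos: [0.4998, -0.0311, 0.2522]
orientation: [0.621, 0.784, 0.006, 0.002]
wrist_force: [-0.3, 0.5, 0.0]
grip_width: 0.0423
```

View pics/scene17.png

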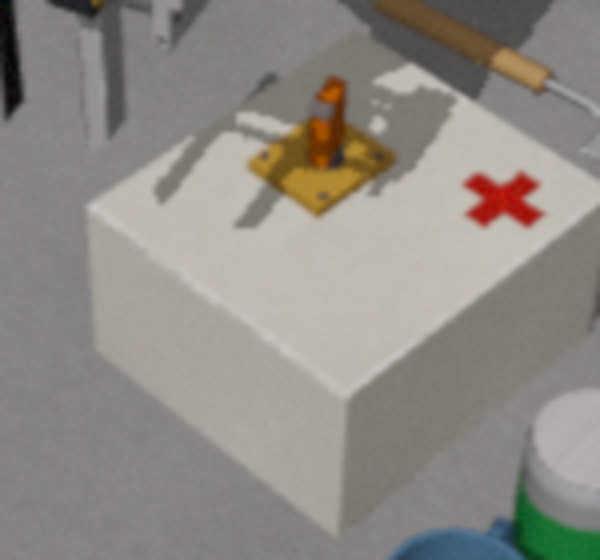

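View pics/top17.png

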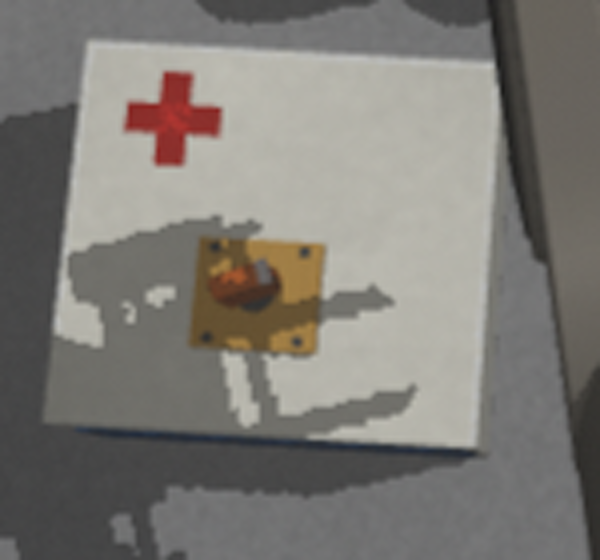

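Run:
```python
from h import *
im=cv2.imread("pics/top17f.png");x,y=224,280
cv2.imwrite("pics/k17.png",cv2.resize(im[y:y+42,x:x+42],None,fx=14,fy=14,interpolation=cv2.INTER_CUBIC))
im=cv2.imread("pics/scene17f.png");x2,y2=320,150
cv2.imwrite("pics/k17s.png",cv2.resize(im[y2:y2+42,x2:x2+42],None,fx=14,fy=14,interpolation=cv2.INTER_CUBIC))
for a in(45,55,63,71):
  p=(.5055,.1723,-.1-np.radians(a))
  L=[(.015,.006,.176),(.015,-.006,.176),(-.015,-.006,.176),(-.015,.006,.176)]
  print(a,((proj("top",place(p,L))-(x,y)+.5)*14-.5).round().tolist(),((proj("scene",place(p,L))-(x2,y2)+.5)*14-.5).round().tolist())
```

```text
45 [[276.0, 171.0], [331.0, 235.0], [165.0, 379.0], [110.0, 314.0]] [[327.0, 246.0], [250.0, 246.0], [247.0, 119.0], [322.0, 120.0]]
55 [[293.0, 181.0], [336.0, 254.0], [148.0, 368.0], [105.0, 295.0]] [[310.0, 250.0], [234.0, 240.0], [263.0, 116.0], [338.0, 125.0]]
63 [[305.0, 192.0], [337.0, 270.0], [136.0, 357.0], [104.0, 278.0]] [[296.0, 251.0], [222.0, 235.0], [278.0, 115.0], [350.0, 131.0]]
71 [[315.0, 204.0], [336.0, 286.0], [125.0, 345.0], [105.0, 262.0]] [[282.0, 251.0], [212.0, 228.0], [292.0, 115.0], [361.0, 137.0]]
```

View pics/k17.png

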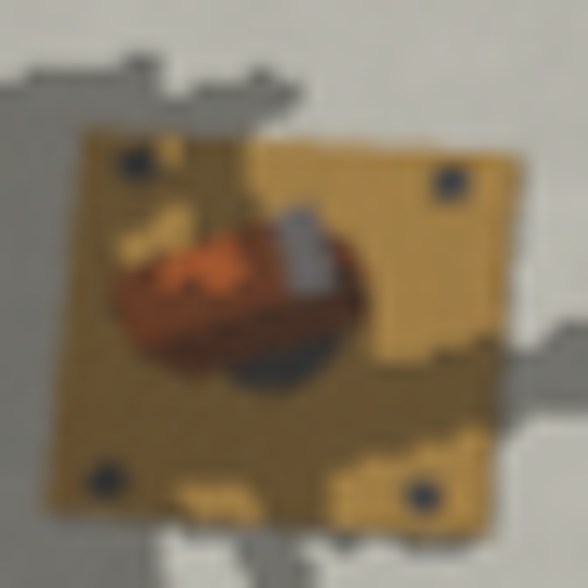

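View pics/k17s.png

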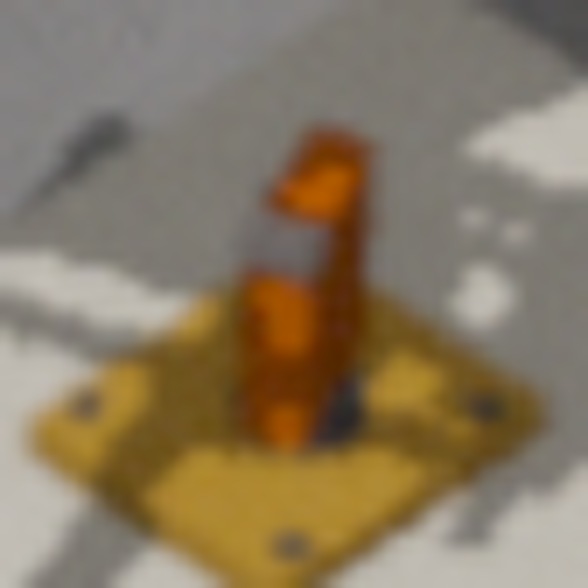

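```bash
python3 g.py .5067 .1738 .252 18 6
```

```text
clk 22.85 pos [ 0.5001 -0.0282  0.2523] toolYdeg 13.46 F [-0.01  0.18 -0.7 ] w 0.0426
d [ 0.0066  0.202  -0.0003] rot [ 0.69 -0.26 -4.54]
[0.0325, 0.0089, 0.0003, 0.1145, -0.0436, -0.7571]
[0.0324, 0.0093, 0.0003, 0.1145, -0.0436, -0.7571]
[0.0322, 0.0098, 0.0002, 0.1145, -0.0436, -0.7571]
[0.0321, 0.0102, 0.0002, 0.1145, -0.0436, -0.7571]
[0.032, 0.0106, 0.0001, 0.1145, -0.0436, -0.7571]
[0.0318, 0.011, 0.0001, 0.1145, -0.0436, -0.7571]
```

```bash
python3 -m handwheel '[[[0.03,0.0085,0,0.1,0,-0.8],[0.033,0.0095,0,0.1,-0.1,-0.8],[0.032,0.01,0,0.1,-0.1,-0.8],[0.032,0.01,0,0.1,0,-0.8],[0.03,0.01,0,0.1,0,-0.6],[0.015,0.005,0,0.1,0,-0.3],[0,0,0,0,0,0],[0,0,0,0,0,0]]]'; python3 g.py .5067 .1738 .2 18 3
```

```text
clock: 23.65
ee_pos: [0.5017, 0.1702, 0.2542]
orientation: [0.584, 0.811, 0.002, -0.001]
wrist_force: [-0.7, -0.7, -0.7]
grip_width: 0.0422
clk 23.65 pos [0.5017 0.1702 0.2542] toolYdeg 18.48 F [-0.71 -0.66 -0.68] w 0.0422
d [ 0.005   0.0036 -0.0542] rot [ 0.11 -0.24  0.48]
[0.0005, 0.0019, 0.0181, 0.0375, -0.0816, 0.1608]
[0.0006, 0.0019, 0.0181, 0.0375, -0.0816, 0.1608]
[0.0006, 0.002, 0.0181, 0.0375, -0.0816, 0.1608]
```

```bash
python3 -m handwheel '[[[0.0015,0.003,0.01,0,-0.1,0.2],[0.0005,0.0015,0.02,0,-0.1,0.1],[0,0.0005,0.02,0,0,0],[0,0,0.01,0,0,0],[0,0,0,0,0,0]]]'; python3 g.py .5067 .1738 .15 18 3
```

```text
clock: 24.15
ee_pos: [0.5064, 0.1712, 0.1905]
orientation: [0.588, 0.809, 0.001, 0.001]
wrist_force: [-0.8, -0.3, 0.0]
grip_width: 0.0424
clk 24.15 pos [0.5064 0.1712 0.1905] toolYdeg 17.91 F [-0.85 -0.27  0.04] w 0.0424
d [ 0.0003  0.0026 -0.0405] rot [ 0.13  0.04 -0.09]
[0.0008, 0.0003, 0.0135, 0.0424, 0.0145, -0.0316]
[0.0008, 0.0004, 0.0135, 0.0424, 0.0145, -0.0316]
[0.0008, 0.0004, 0.0135, 0.0424, 0.0145, -0.0316]
```

```bash
python3 -m handwheel '[[[0.0015,0.0005,0.008,0,0,0],[0.001,0.0005,0.012,0,0,0],[0,0,0.012,0,0,0],[0,0,0.012,0,0,0],[0,0,0.008,0,0,0],[0,0,0.004,0,0,0],[0,0,0,0,0,0]]]'; python3 g.py .5067 .1738 .11 18 3
```

```text
clock: 24.85
ee_pos: [0.5074, 0.1736, 0.1305]
orientation: [0.589, 0.808, 0.001, 0.001]
wrist_force: [-0.6, -0.1, -0.1]
grip_width: 0.0421
clk 24.85 pos [0.5074 0.1736 0.1305] toolYdeg 17.83 F [-0.56 -0.15 -0.08] w 0.0421
d [-0.0007  0.0002 -0.0205] rot [ 0.19  0.05 -0.17]
[0.0001, -0.0002, 0.0068, 0.0618, 0.0173, -0.0582]
[0.0001, -0.0002, 0.0068, 0.0618, 0.0173, -0.0582]
[0.0001, -0.0002, 0.0068, 0.0618, 0.0173, -0.0582]
```

```bash
python3 -m handwheel '[[[0,-0.0003,0.006,0.1,0,0],[0,-0.0002,0.006,0,0,0],[0,0,0.005,0,0,0],[0,0,0,0,0,0]]]'
python3 - <<'E'
from plant import cams,telemetry
from h import *
im=cams.grab_frame("scene");x,y=305,130
cv2.imwrite("pics/s18.png",cv2.resize(im[y:y+62,x:x+70],None,fx=9,fy=9,interpolation=cv2.INTER_CUBIC))
E
python3 -m handwheel '[[[0,0,0,0,0,0],[0,0,0,0,0,0],[0,0,0,0,0,0],[0,0,0,0,0,0]]]' -1 10;python3 -m handwheel '[[[0,0,0,0,0,0]]]' -1 55; python3 g.py .5067 .1738 .11 6 3;python3 - <<'E'
from plant import cams,telemetry
from h import *
im=cams.grab_frame("scene");x,y=305,130
cv2.imwrite("pics/s19.png",cv2.resize(im[y:y+62,x:x+70],None,fx=9,fy=9,interpolation=cv2.INTER_CUBIC))
E
```

```text
clock: 25.25
ee_pos: [0.5074, 0.1736, 0.1128]
orientation: [0.589, 0.808, 0.001, 0.001]
wrist_force: [-0.7, -0.6, 1.4]
grip_width: 0.0423
clock: 25.7
ee_pos: [0.508, 0.1739, 0.1138]
orientation: [0.589, 0.808, 0.001, 0.002]
wrist_force: [-1.0, -0.3, 1.4]
grip_width: 0.0137
clock: 25.8
ee_pos: [0.5076, 0.1737, 0.1138]
orientation: [0.589, 0.808, 0.001, 0.001]
wrist_force: [-2.6, -1.9, 1.0]
grip_width: 0.0116
clk 25.8 pos [0.5076 0.1737 0.1138] toolYdeg 17.82 F [-2.64 -1.93  0.95] w 0.0116
d [-0.0009  0.0001 -0.0038] rot [ 0.18  0.05 11.82]
[0.0001, -0.0003, 0.0013, 0.0615, 0.0175, 3.9398]
[0.0001, -0.0003, 0.0013, 0.0615, 0.0175, 3.9398]
[0.0001, -0.0003, 0.0013, 0.0615, 0.0175, 3.9398]
```

View pics/s18.png

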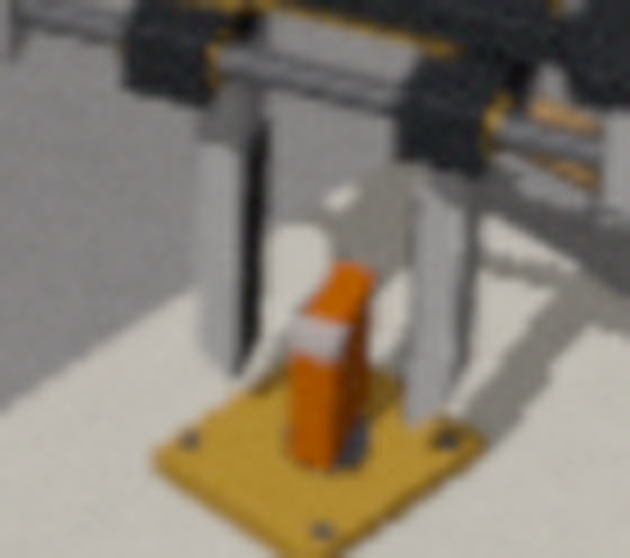

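View pics/s19.png

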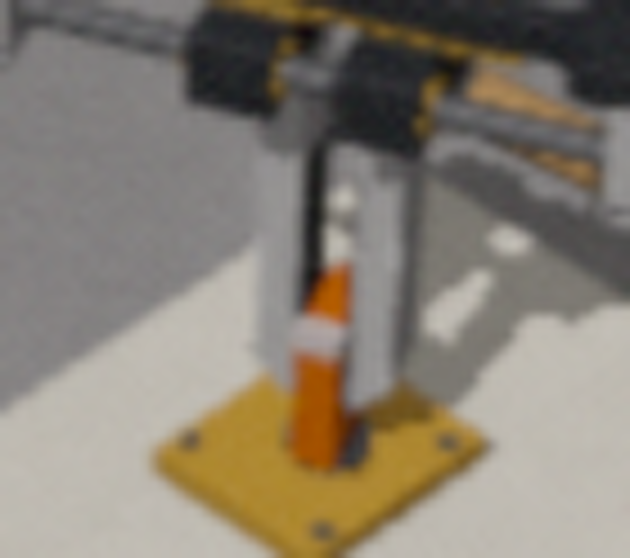

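```bash
python3 -m handwheel '[[[0,0,0.0002,0,0,2.5],[0,0,0.0002,0,0,2.5],[0,0,0.0001,0,0,2]]]'; python3 -c "
from plant import telemetry as t
s=t.sense();print(s['ft_torque'],s['q'][6])"; python3 g.py .5067 .1738 .11 6 1
```

```text
clock: 26.15
ee_pos: [0.5075, 0.1737, 0.1137]
orientation: [0.638, 0.77, 0.001, 0.002]
wrist_force: [-2.0, -0.3, 1.3]
grip_width: 0.0115
[-0.2941928   0.31993888  0.21656728] -0.4509605237051374
clk 26.15 pos [0.5075 0.1737 0.1137] toolYdeg 10.64 F [-1.98 -0.32  1.26] w 0.0115
d [-0.0008  0.0001 -0.0037] rot [0.2  0.06 4.64]
[0.0003, -0.0008, 0.0037, 0.1999, 0.0597, 4.6445]
```

```bash
python3 -m handwheel '[[[0,0,0.0001,0,0,2],[0,0,0.0001,0,0,1.5]]]'; python3 -c "
from plant import telemetry as t
s=t.sense();print(s['ft_torque'],s['q'][6])"; python3 g.py .5067 .1738 .11 6 1
python3 - <<'E'
from plant import cams,telemetry
from h import *
im=cams.grab_frame("scene");x,y=305,130
cv2.imwrite("pics/s20.png",cv2.resize(im[y:y+62,x:x+70],None,fx=9,fy=9,interpolation=cv2.INTER_CUBIC))
im=cams.grab_frame("top");x,y=150,230
cv2.imwrite("pics/t20.png",cv2.resize(im[y:y+150,x:x+180],None,fx=4,fy=4,interpolation=cv2.INTER_CUBIC))
E
```

```text
clock: 26.35
ee_pos: [0.5075, 0.1737, 0.1137]
orientation: [0.663, 0.749, 0.001, 0.002]
wrist_force: [-1.5, -0.8, 2.3]
grip_width: 0.0117
[-0.31224541  0.41993021  0.1538409 ] -0.5108516467989134
clk 26.35 pos [0.5075 0.1737 0.1137] toolYdeg 6.99 F [-1.54 -0.77  2.35] w 0.0117
d [-0.0008  0.0001 -0.0037] rot [0.21 0.06 0.99]
[0.0002, -0.0008, 0.0037, 0.2094, 0.0642, 0.9873]
```

View pics/s20.png

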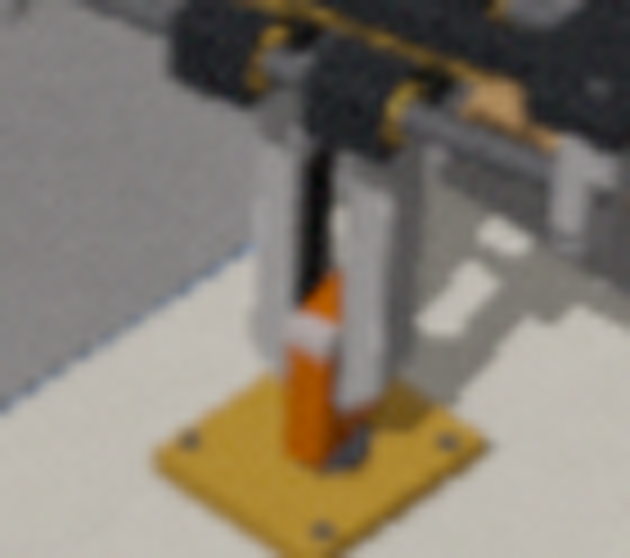

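View pics/t20.png

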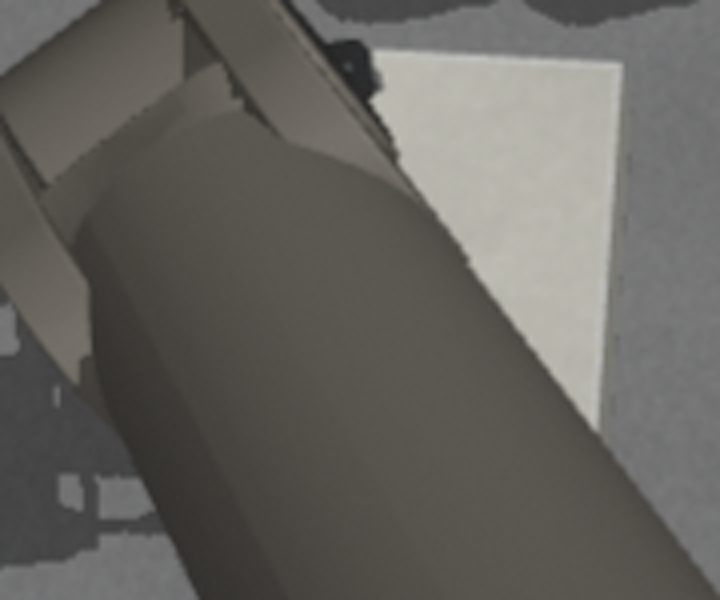

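```bash
python3 -m handwheel '[[[0,0,0,0,0,0],[0,0,0,0,0,0],[0,0,0,0,0,0]]]';python3 - <<'E'
from plant import cams,telemetry
from h import *
im=cams.grab_frame("scene");x,y=240,130
cv2.imwrite("pics/s21.png",cv2.resize(im[y:y+110,x:x+140],None,fx=5,fy=5,interpolation=cv2.INTER_CUBIC))
s=telemetry.sense();print(s["ft_torque"])
E
```

```text
clock: 26.75
ee_pos: [0.5075, 0.1736, 0.1137]
orientation: [0.662, 0.75, 0.001, 0.002]
wrist_force: [-2.3, -0.7, 2.0]
grip_width: 0.0116
[-0.28797562  0.39380176  0.06884463]
```

View pics/s21.png

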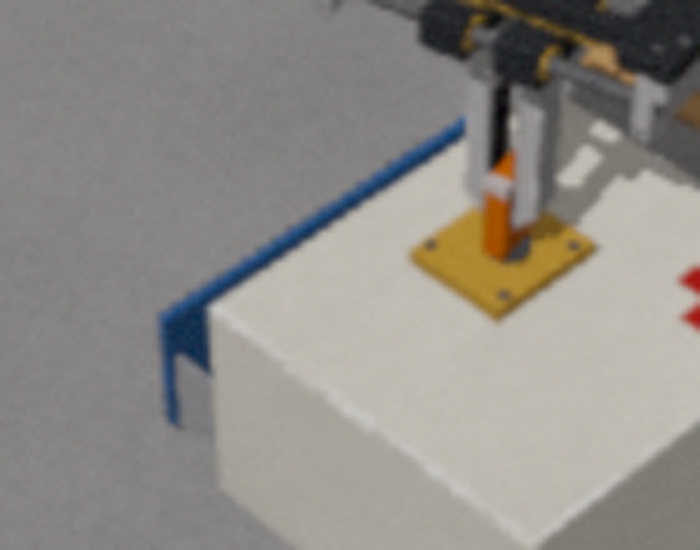

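The drawer is out: its blue front now stands clear of the box's left edge, at about (165,320) in the crop. I'll let go and rise straight up.

```bash
python3 -m handwheel '[[[0,0,0,0,0,0],[0,0,0,0,0,0],[0,0,0,0,0,0],[0,0,0,0,0,0]]]' -0.1 10;  python3 -m handwheel '[[[0,0,-0.005,0,0,0],[0,0,-0.015,0,0,0],[0,0,-0.03,0,0,0],[0,0,-0.03,0,0,0],[0,0,-0.03,0,0,0],[0,0,-0.02,0,0,0],[0,0,0,0,0,0]]]'; python3 -m handwheel '[[[-0.03,-0.005,0,0,0,0],[-0.036,-0.005,0,0,0,0],[-0.036,-0.005,0,0,0,0],[-0.036,-0.005,0,0,0,0],[-0.036,-0.005,0,0,0,0],[-0.02,-0.003,0,0,0,0],[0,0,0,0,0,0],[0,0,0,0,0,0]]]'
python3 - <<'E'
from plant import cams,telemetry
from h import *
for c in("scene","top"):
    cv2.imwrite(f"pics/{c}22.png",cams.grab_frame(c))
E
```

```text
clock: 27.2
ee_pos: [0.5081, 0.1739, 0.1137]
orientation: [0.662, 0.75, 0.002, 0.002]
wrist_force: [0.6, 0.1, -0.7]
grip_width: 0.0398
clock: 27.9
ee_pos: [0.507, 0.1748, 0.2549]
orientation: [0.661, 0.75, 0.003, 0.002]
wrist_force: [0.5, 1.0, -0.9]
grip_width: 0.0423
clock: 28.7
ee_pos: [0.5021, -0.0264, 0.2574]
orientation: [0.66, 0.751, 0.004, 0.002]
wrist_force: [0.3, -0.3, -0.8]
grip_width: 0.0425
```

View pics/scene22.png

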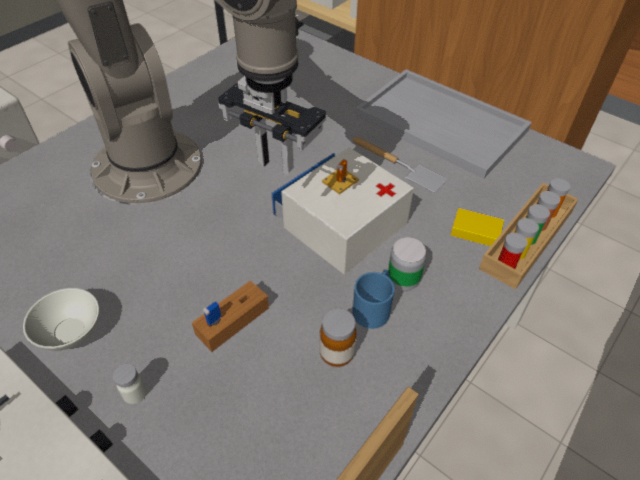

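View pics/top22.png

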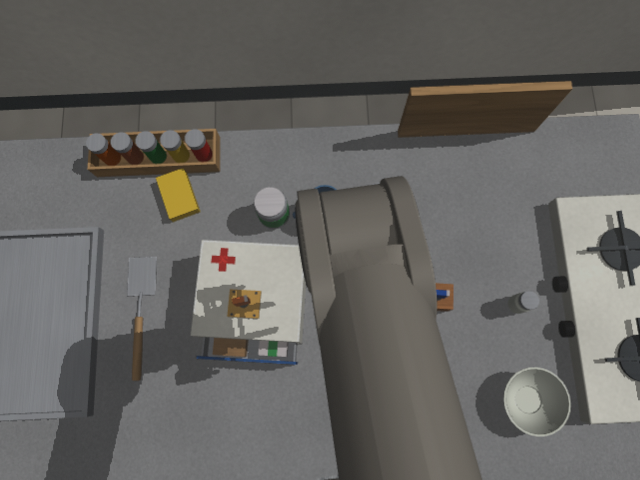

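```bash
python3 -m handwheel '[[[0,0,0,0,0,0],[0,0,0,0,0,0]]]'; python3 -c "
from plant import workorder;print(workorder.sign_off())"
```

```text
clock: 29.0
ee_pos: [0.5023, -0.0238, 0.2575]
orientation: [0.658, 0.753, 0.005, 0.002]
wrist_force: [-0.1, 0.5, 0.2]
grip_width: 0.0421
the job is handed in; nothing more can be done
None
```

The job is done and handed in at 29 s of the 64 s allowed. The orange key stands turned in the lock, the blue drawer is out, and the gripper is clear and touching nothing.

- **Insertion:** I placed the key over the keyway using both camera pictures. It went in at the first light push with no resistance, so I never had to search along the mount. It came home on its collar with about 13 N peak in the readings.
- **Turning:** It took two goes. After the first clockwise turn (the gripper went about 72°) I let go, and the picture showed the drawer still shut, so the key had probably lagged or slipped in the grip. I gripped it again harder and turned to about 77°, near the hard stop. The drawer then sprang out.
- **Last checks:** The final pictures show the drawer out, the orange key upright in the lock, and the blue key in the stand. The other things look unmoved, although in the last top view the arm hid the jar and most of the mug. They looked in place in the scene view.
- **Disagreements:**
  - The finger tips showed about 33 mm higher in the pictures than the reported tool height. I set the grip height from the pictures, after one closing that missed the key. The key came home at the height expected on that basis.
  - The two cameras differed by about 5 mm in x, so I used the average.

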